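# Stop the rocking sample tray, lay it flat on the sample changer and lock it

### The arm

A 7-joint arm with a two-finger parallel gripper is mounted at the origin on the work surface. World frame = base frame: x ahead of the robot, y to its left, z up, the work surface at z = 0. Lengths are in m, angles in rad, forces in N, time in s.
With the tool pointing down it reaches from about 0.4 to 0.85 m from the base axis. Payload 4.5 kg.
Tool frame: the origin (TCP) lies between the finger pads; the fingertips stand 19 mm ahead of it and the grasp point (between the pads) is the TCP (r.nose_length is the distance from the TCP to the fingertips, in m); z points along the fingers, x is the direction in which the jaws open and shut, and the axes are right-handed (so a half turn about z gives the same grasp; the last joint's range is limited). The gripper opens to 88 mm and grips with 3 to 60 N. Pads are 18 mm wide; open, the fingers measure 123 mm over their backs; the gripper's body (75 mm by 187 mm) begins 45 mm behind the grasp point.
Start: joints at [-1.096, 0.689, -0.195, 1.565, 0.157, 0.902, -0.215], TCP at [0.267, 0.565, 0.258] pointing down, gripper open.
Joint ranges: [-3.01, 3.01], [-0.46, 2.08], [-1.47, 1.51], [0.13, 2.56], [-1, 4.14], [0.04, 2.09], [-2.66, 2.66]. Speed limits (rad/s): [2.57, 2.57, 3.14, 3.14, 3.14, 3.14, 3.14].

### API

Orientations are given as a unit quaternion [x, y, z, w].
In Python, from plant import get_state, vision, r gives the robot as it stands.
- The arm moves only by the tool play_rows, never from a script. Its argument "deltas" is a list that holds one entry, the list of rows, each a list of 7 numbers: the gripper command: -1 is fully open, 1 is shut, values between are in proportion, then the shift along the tool's x, y, z normalised to -1 to 1, where 1 is 300 mm, then the turn, a rotation vector about the tool's x, y, z normalised to -1 to 1, where 1 is pi rad. A call has 1 to 5 rows; each row is the pose to reach, as a shift and turn from the pose measured when the call began, along the tool's axes at that moment, turning the shorter way round; what a row does not reach only later rows make up. A row lasts 1/8 s, in which the tool goes at most 62.5 mm and 10.7 degrees, less where a joint would pass 70% of its speed; a pose out of reach is approached as far as the arm can. A call with a number of a shift or a turn outside -1 to 1 is refused whole. A call with a gripper value outside its range is refused whole. The fingers move at their own pace and stop on an object; "force" is the grip in N (left out, the last holds). Time passes only in rows, so rows that repeat a pose let the fingers close. It gives the time, the measured TCP pose, the force and the opening at its end, in the units of the state.
- get_state(): the state, without advancing time (a new reading comes with each control period).
- vision.snapshot(name): name is "side" or "top" or "wrist"; returns the picture (480x640x3 uint8, red, green, blue); there is no depth.
- vision.camera_model(name): a dict with "vfov" (degrees; the focal length in pixels is half the picture's height over the tangent of half this angle, whatever the lens; pixels are square), "cx", "cy" (the principal point, pixels), "world_to_cam" (4x4, takes a point from world to camera coordinates). Camera axes: x right, y up, looking along -z (the intrinsics and any distortion apply to the point x, -y, -z); pixel columns grow to the right and rows downward; lengths in m; the calibration is good to about 2 mm. A picture is of the moment at which its call begins: read the wrist's pose just before it. camera_model takes no time and is no camera call; for the wrist camera it gives the pose at the moment of the call.
- r.finish_job(): hands the job in, once; it reports no verdict.
The state is a dict: "clock": time; "q": joint angles; "qd": joint speeds; "joint_torque": joint torques, N m; "tool_pos": TCP position; "eef_rot": TCP orientation; "contact_force": force on the tool from outside, world axes, zero at the start; "moment": the same for the moment, N m; "opening": opening from 0.0 (shut) to 1.0 (fully open).
Only numpy, scipy, OpenCV 4.12 (cv2) and the standard library are available. Lean on these libraries where they do the work, as an engineer would, in place of code of your own. Each camera call takes 0.05 s, during which the arm holds its last target.

### The job

The rinsed half-moon sample tray was stood on its round edge on the drying mat and is still rocking: take it by its lifting fin and steady it where it stands, before lifting it. Set it down gently, flat side down, on the empty half of the sample changer's turntable, with its notch round the hub and its straight edge close along the fixed block. Then let go, swing the keeper in over the tray as far as it goes, and leave everything else on the bench where it is.

Things in the scene. Friction and masses are not known exactly. Their poses are not given: they have to be found in the camera images.
- tray_fin (a point): Grip point in the loose tray's lifting fin, a plate 12 mm thick along y and 34 mm along x (24 to 58 mm from the notch centre), standing 42 mm out of the tray's top face along z. This point is 41 mm along x from the notch centre, 28 mm out from the top face. Axes as tray. At the start it is about 42 mm above the bench, the fin sticking out level, away from the robot.
- tray_hub (a point): Centre of the tray's notch and round rim, in the plane of its flat underside. Axes as tray. While the tray stands on its round edge this is 83 mm above the bench.
- tray: White plastic half-moon tray (half ring), radius 80 mm, 30 thick, notch of radius 20 in its 160 mm straight edge, six wells in the top face, about 0.26 kg. z: out of the top face; x: from straight edge to round rim; y: along the straight edge. Origin: middle of the round rim, underside. Starts standing there on its rim, x down, z level and away from the robot and rather to its right, rocking about z by up to 0.3 rad while this origin stays almost in place.
- mat: Fixed dark rubber drying mat, 250 x 300 mm, 3 mm thick, on which the tray stands. Origin at the middle of its underside.
- seat (a point): Sample changer: hub axis at the turntable's top face, 52 mm above the bench. z up; x from the hub over the turntable's empty half (the half away from the robot); y along the straight face of the fixed block. The hub is 32 mm across, 36 tall; turntable radius 114. The tray is home when tray_hub is here, x along x and z up.
- changer: The fixed sample changer, white housing 250 x 250 mm; origin on the bench under the hub, axes as seat. On the half towards the robot a fixed white half-moon block, 30 mm thick, its face at x = -3 mm, with six black-capped vials to 44 mm above the turntable. Grey sampling tower from y = -127 to -227 mm, 121 mm tall, its column and arm to 218.
- seat_fin (a point): Where the tray's fin grip point comes when the tray is home: 41 mm along the seat's x from the hub axis and 58 mm above the turntable.
- keeper (a joint): Angle of the steel keeper arm about its upright post, rad: 0 swung out, 1.57 fully in over the tray, pointing at the hub axis (stop). Starts at 0 to 0.35. Grows anticlockwise seen from above; about 1 N at the pin moves it, it stays where left. The arm is 8 mm thick, 14 wide and reaches 48 mm from the post axis; its underside is 4 mm above a tray lying flat.
- keeper_post (a point): Axis of the keeper's post, at mid height of the pin; 98 mm from the hub axis, 60 degrees round from the seat's x towards its y.
- keeper_pin (a point): Middle of the keeper's upright grip pin, 12 mm across, 36 mm tall, 38 mm from the post axis. This point is 112 mm above the bench, the pin's top 130 mm, its foot 94 mm.
- cup: White specimen cup with lid, 66 mm across, 70 mm tall, on the mat, on the side of the tray's underside; origin at its underside. To be left alone, like all below.
- beaker: Glass beaker 60 mm across, 75 mm tall, on the mat, on the side of the tray's underside; origin at its underside.
- strips: White test-strip bottle with black cap, 42 mm across, 105 mm tall; origin at its underside.
- wash: White plastic wash bottle, 64 mm across, 170 mm tall; origin at its underside.
- brush: Washing brush 190 mm long lying on the bench; origin at its underside.
- reagent: Amber glass jar, 72 mm across, 110 mm tall; origin at its underside.
There are look-alikes about, which are no part of the job. Leave any purple or turquoise look-alike of the tray alone.

How it is judged:
By the outcome, as a careful person would: the job done as asked, in the order asked, and still so for the second after the job is handed in, with the robot touching nothing.
It also fails if it takes over 58 s, if anything falls off the work surface, if the arm or the gripper's body presses on something with over 40 N, if the wrist force passes 120 N, or if a joint passes its speed limit or range.

## Working session

There is one attempt and no reset: what is moved stays moved. The work goes in short steps, Python scripts to look and compute and a tool call to move; the robot and the scene stay as the last step left them, time stands still between calls to the robot, and variables do not carry over. Pictures are saved under pics/ and viewed, and the job is handed in when it is done.

Besides the shell and the picture viewer there is one more tool, called after ">>>" by a JSON object that holds its "api" and its "payload". play_rows: Moves the arm, as the interface text tells. Scaled input: -1 to 1 covers 300 mm each way for a shift and pi rad each way for a turn. Its arguments: {"type":"object","properties":{"deltas":{"type":"array"},"force":{"type":"number"}},"required":["deltas"]}

```bash
ls; mkdir -p pics; cat > h.py <<'E'
import numpy as np,cv2
from plant import get_state,vision,r
from scipy.spatial.transform import Rotation as R
def snap(n,f):
    m=vision.camera_model(n); im=vision.snapshot(n); cv2.imwrite('pics/'+f,im[:,:,::-1]); np.save('pics/'+f+'.npy',np.array(m['world_to_cam'])); return im,m
def ray(m,u,v):
    f=240/np.tan(np.radians(m['vfov'])/2)
    T=np.array(m['world_to_cam']); 
    d=np.array([(u-m['cx'])/f,-(v-m['cy'])/f,-1]); 
    Rm=T[:3,:3]; o=-Rm.T@T[:3,3]; d=Rm.T@d; return o,d/np.linalg.norm(d)
def onz(m,u,v,z):
    o,d=ray(m,u,v); return o+d*(z-o[2])/d[2]
def tri(r1,r2):
    o1,d1=r1;o2,d2=r2
    A=np.stack([d1,-d2],1); s=np.linalg.lstsq(A,o2-o1,rcond=None)[0]
    p=o1+s[0]*d1;q=o2+s[1]*d2; return (p+q)/2,np.linalg.norm(p-q)
def proj(m,p):
    f=240/np.tan(np.radians(m['vfov'])/2); T=np.array(m['world_to_cam']); c=T[:3,:3]@p+T[:3,3]
    return m['cx']+f*c[0]/-c[2], m['cy']-f*c[1]/-c[2]
E
python3 - <<'E'
from h import *
for n in ['side','top','wrist']:
    im,m=snap(n,n+'0.png'); print(n,m)
s=get_state(); print(s)
E
```

```text
pics
side {'vfov': 45.25418565045004, 'cx': 318.92667952768016, 'cy': 246.08788194572426, 'world_to_cam': array([[-0.84473783, -0.53504467,  0.01204979,  0.52033253],
       [ 0.38001711, -0.58381975,  0.71745488, -0.14546824],
       [-0.3768355 ,  0.6106404 ,  0.69650075, -1.48280947],
       [ 0.        ,  0.        ,  0.        ,  1.        ]])}
top {'vfov': 51.60525182564331, 'cx': 329.0519680185219, 'cy': 235.40969098986218, 'world_to_cam': array([[ 0.00760364, -0.99996224,  0.0042085 ,  0.18692898],
       [ 0.98818058,  0.00815831,  0.15307707, -0.49996865],
       [-0.15310563,  0.00299481,  0.98820529, -1.23449337],
       [ 0.        ,  0.        ,  0.        ,  1.        ]])}
wrist {'vfov': 70.47283882900878, 'cx': 321.19965570314304, 'cy': 244.11877899524669, 'world_to_cam': array([[ 4.27973972e-01,  9.03790507e-01, -9.98814108e-04,
        -6.23684888e-01],
       [-8.56790129e-01,  4.05365534e-01, -3.18731014e-01,
         4.20442328e-02],
       [-2.87661180e-01,  1.37264352e-01,  9.47844683e-01,
        -3.91297884e-01],
       [ 0.00000000e+00,  0.00000000e+00,  0.00000000e+00,
         1.00000000e+00]])}
{'clock': 0.15, 'q': array([-1.09620916,  0.68980396, -0.19451536,  1.56603477,  0.15729299,
        0.90251457, -0.21511001]), 'qd': array([-0.00079243, -0.00202589, -0.00013458, -0.00323733,  0.00140717,
       -0.00039291,  0.00044179]), 'joint_torque': array([-2.79498381e-04, -5.27866924e+01, -1.26825459e+00, -1.53587347e+01,
       -5.25023206e-02,  3.94851813e-03,  9.90082162e-05]), 'tool_pos': array([0.26650912, 0.56485704, 0.25710482]), 'eef_rot': array([ 8.44577099e-01,  5.35433518e-01, -5.51131602e-04,  4.09379025e-04]), 'contact_force': array([ 0.70836381, -0.08216461,  0.193474  ]), 'moment': array([ 0.0225272 , -0.0320173 ,  0.00890194]), 'opening': 0.996840123019037}
```

View pics/side0.png

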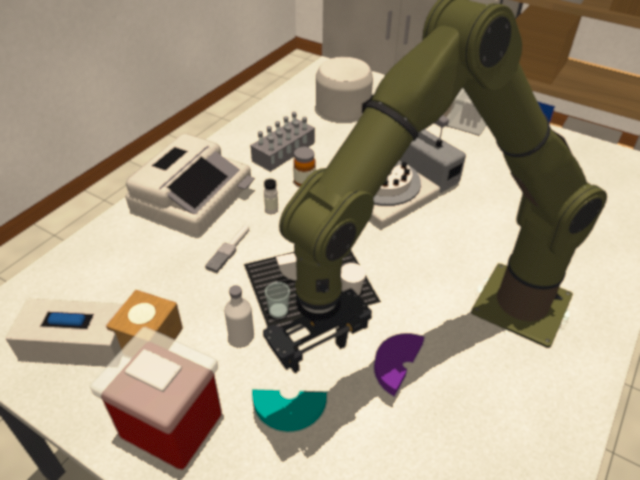

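View pics/top0.png

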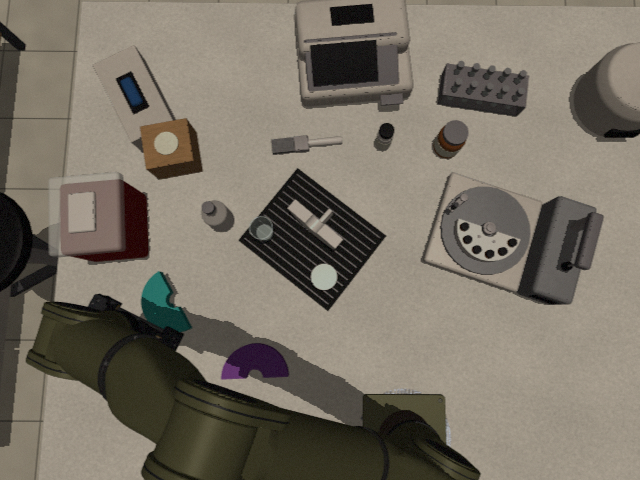

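View pics/wrist0.png

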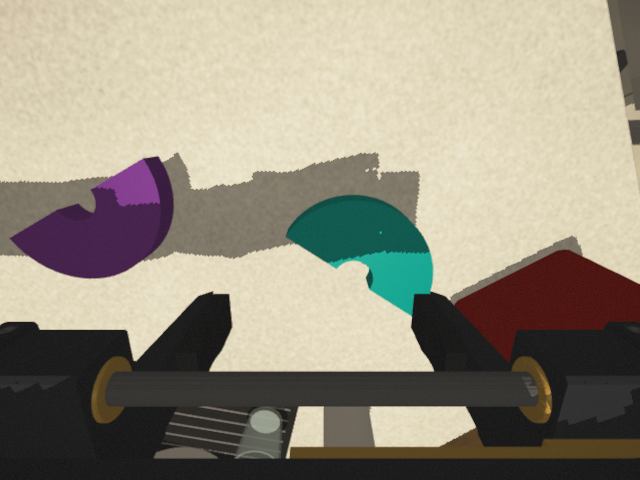

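```bash
python3 - <<'E'
from h import *
print([a for a in dir(r) if a[0]!='_'])
im=cv2.imread('pics/top0.png')
a=cv2.resize(im[160:320,230:390],(600,600),interpolation=cv2.INTER_CUBIC)
b=cv2.resize(im[160:310,415:615],(800,600),interpolation=cv2.INTER_CUBIC)
cv2.imwrite('pics/za.png',a);cv2.imwrite('pics/zb.png',b)
m=vision.camera_model('top'); T=np.array(m['world_to_cam']); print(-T[:3,:3].T@T[:3,3])
for u,v,z in [(490,228,.088),(315,225,.083)]: print(onz(m,u,v,z))
E
```

```text
['Unreachable', 'finish_job', 'nose_length']
[0.30363009 0.1946979  1.29567993]
[ 0.51255016 -0.20651556  0.088     ]
[0.51734799 0.22606711 0.083     ]
```

View pics/za.png

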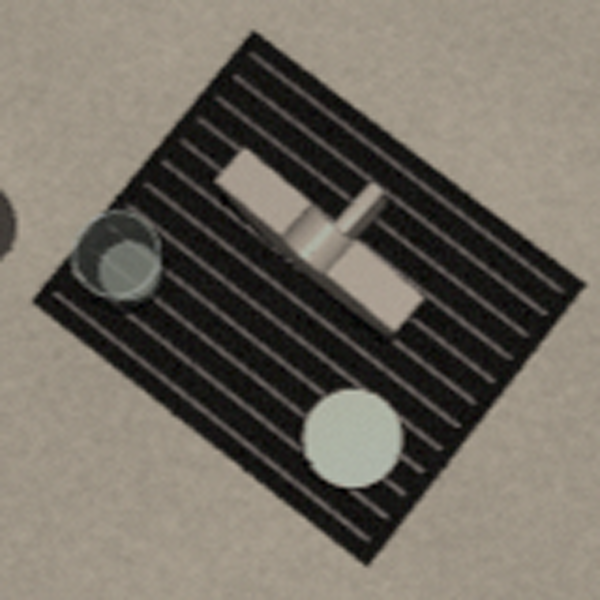

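View pics/zb.png

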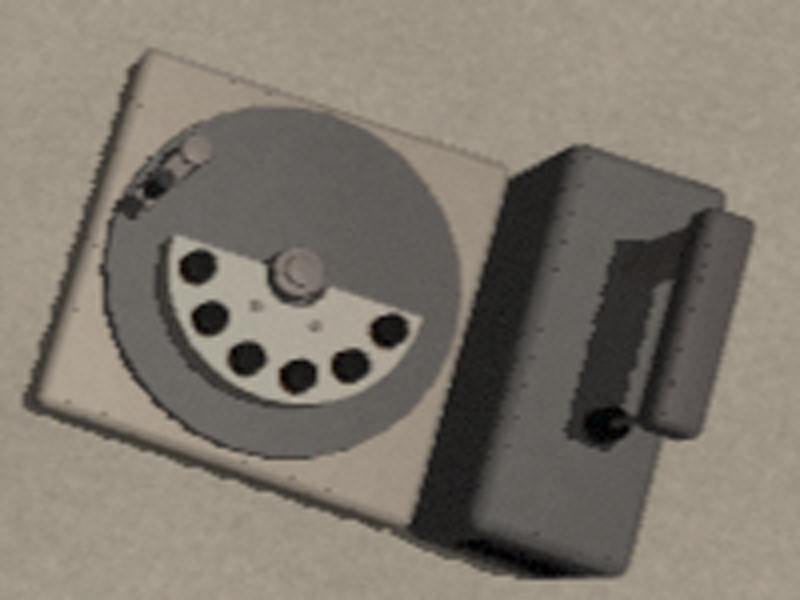

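```bash
cat > meas.py <<'E'
from h import *
def strip(im,m,dbg=None):
    # tray straight-edge face in top view
    h=im.astype(int); g=h.min(2)
    msk=((g>100)).astype(np.uint8); roi=np.zeros_like(msk); roi[190:262,275:355]=1; msk*=roi
    msk=cv2.morphologyEx(msk,cv2.MORPH_OPEN,np.ones((4,4),np.uint8))
    n,l,st,ce=cv2.connectedComponentsWithStats(msk)
    k=1+np.argmax(st[1:,4]); mm=(l==k).astype(np.uint8)
    return mm,st[k]
E
python3 - <<'E'
from meas import *
im=cv2.imread('pics/top0.png')[:,:,::-1]; m=vision.camera_model('top')
mm,st=strip(im,m); print(st)
v=im.copy(); v[mm>0]=[255,0,0]
cv2.imwrite('pics/zc.png',cv2.resize(v[160:320,230:390],(600,600),interpolation=cv2.INTER_NEAREST)[:,:,::-1])
# turntable: gray mask
h=cv2.cvtColor(im,cv2.COLOR_RGB2HSV)
for p in [(510,195),(480,200),(440,262),(500,170),(480,228),(470,238),(540,215),(568,240)]: print(p,im[p[1],p[0]],h[p[1],p[0]])
E
```

```text
[290 202  52  46 728]
(510, 195) [108 103  96] [ 18  28 108]
(480, 200) [97 94 90] [17 18 97]
(440, 262) [167 157 141] [ 18  40 167]
(500, 170) [154 143 131] [ 16  38 154]
(480, 228) [173 165 151] [ 19  32 173]
(470, 238) [23 21 21] [ 0 22 23]
(540, 215) [33 33 30] [30 23 33]
(568, 240) [46 45 40] [25 33 46]
```

View pics/zc.png

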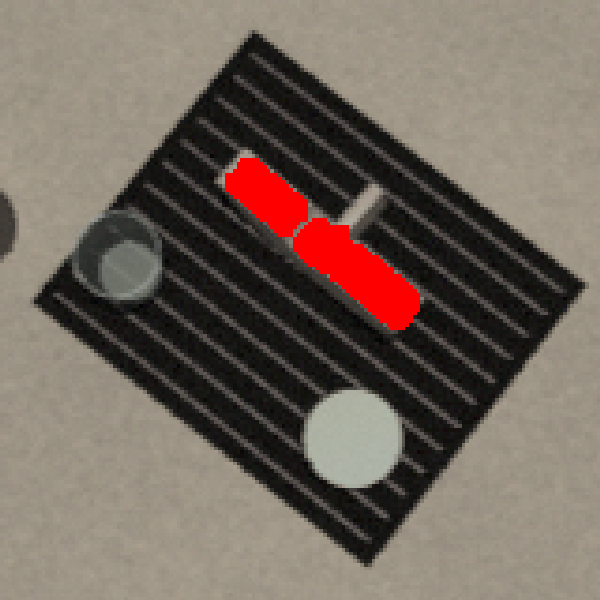

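```bash
cat >> h.py <<'E'
def delta(p,Rt):
    s=get_state(); R0=R.from_quat(s['eef_rot']); d=R0.inv().apply(np.array(p)-s['tool_pos'])/.3
    rv=(R0.inv()*Rt).as_rotvec()/np.pi
    print('t',round(s['clock'],2),'shift',d.round(4),'turn',rv.round(4), 'dist mm',np.linalg.norm(d)*300,'deg',np.linalg.norm(rv)*180)
def trayR(yaw_z,tilt=0):   # standing tray: z horizontal at yaw
    z=np.array([np.cos(yaw_z),np.sin(yaw_z),0]);x=np.array([0,0,-1.]);y=np.cross(z,x)
    return R.from_matrix(np.stack([x,y,z],1))
def seatR(yaw):
    return R.from_euler('z',yaw)
def toolInTray(a):  # tool x = tray y ; tool z = cos a * x - sin a * z
    z=np.array([np.cos(a),0,-np.sin(a)]);x=np.array([0,1.,0]);y=np.cross(z,x)
    return R.from_matrix(np.stack([x,y,z],1))
E
python3 - <<'E'
from meas import *
Rt=trayR(np.radians(-39))*toolInTray(np.pi/4)
print(Rt.as_matrix().round(3))
for i in range(3):
    im,m=snap('top','t%d.png'%i)
delta([.47,.37,.27],Rt)
E
```

```text
[[ 0.629  0.55  -0.55 ]
 [ 0.777 -0.445  0.445]
 [ 0.    -0.707 -0.707]]
t 0.3 shift [-0.2989  0.8907 -0.0417] turn [0.2488 0.0302 0.0723] dist mm 282.1290922608317 deg 46.95329576434573
```

>>> {"api": "play_rows", "payload": {"deltas": [[[-1,-0.06,0.18,-0.01,0.05,0.006,0.014],[-1,-0.12,0.36,-0.02,0.1,0.012,0.029],[-1,-0.18,0.53,-0.03,0.15,0.018,0.043],[-1,-0.24,0.71,-0.04,0.2,0.024,0.058],[-1,-0.3,0.89,-0.04,0.249,0.03,0.072]]]}}

```text
clock: 0.92
tool_pos: [0.472, 0.3681, 0.2704]
eef_rot: [0.833, 0.397, -0.164, -0.348]
contact_force: [0.5, 1.6, 0.2]
opening: 0.996
```

```bash
python3 - <<'E'
from meas import *
Rt=trayR(np.radians(-39))*toolInTray(np.pi/4)
snap('top','t3.png')
s=get_state();print(s['q'].round(2))
delta([.62,.146,.2],Rt)
vs=[]
for i in range(4):
    im=cv2.imread('pics/t%d.png'%i); vs.append(cv2.resize(im[185:265,270:350],(400,300) if 0 else (320,320),interpolation=cv2.INTER_CUBIC))
g=np.vstack([np.hstack(vs[:2]),np.hstack(vs[2:])]); cv2.imwrite('pics/tt.png',cv2.resize(g,(600,600)))
E
```

```text
[-0.11  0.92 -0.57  1.43 -0.32  1.18  0.48]
t 0.97 shift [-0.2357  0.7153 -0.4175] turn [-0.     -0.0039 -0.0071] dist mm 258.3478598046173 deg 1.4651545625071405
```

View pics/tt.png

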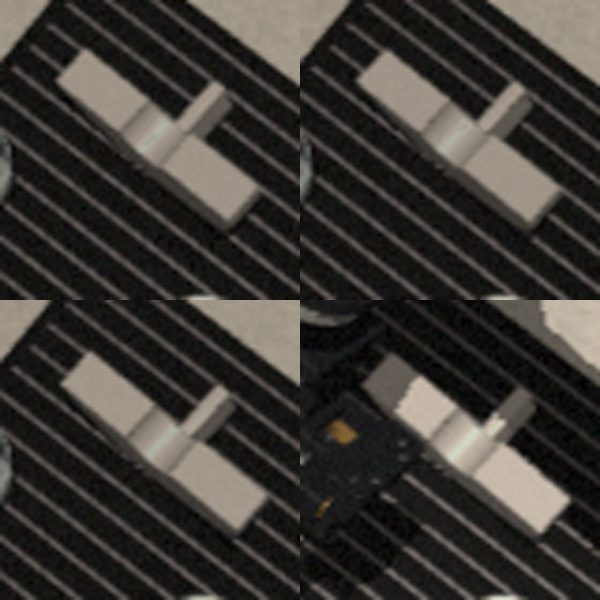

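>>> {"api": "play_rows", "payload": {"deltas": [[[-1,-0.05,0.14,-0.08,0,0,0],[-1,-0.1,0.29,-0.17,0,0,0],[-1,-0.15,0.43,-0.25,0,-0.004,-0.007],[-1,-0.2,0.57,-0.34,0,-0.004,-0.007],[-1,-0.236,0.715,-0.42,0,-0.004,-0.007]]]}}

```text
clock: 1.6
tool_pos: [0.6213, 0.1438, 0.2002]
eef_rot: [0.834, 0.397, -0.165, -0.345]
contact_force: [1.2, 0.4, -0.4]
opening: 0.999
```

```bash
python3 - <<'E'
from meas import *
for i in range(3):
    snap('top','u%d.png'%i); snap('wrist','w%d.png'%i)
s=get_state();print(s['q'].round(2),s['clock'])
vs=[]
for i in range(3):
    im=cv2.imread('pics/u%d.png'%i); vs.append(cv2.resize(im[185:265,270:350],(260,260),interpolation=cv2.INTER_CUBIC))
cv2.imwrite('pics/tt2.png',np.hstack(vs))
cv2.imwrite('pics/top5.png',cv2.imread('pics/u2.png'))
E
```

```text
[ 0.11  1.12 -0.5   1.05 -0.16  1.55  0.7 ] 1.9
```

View pics/tt2.png

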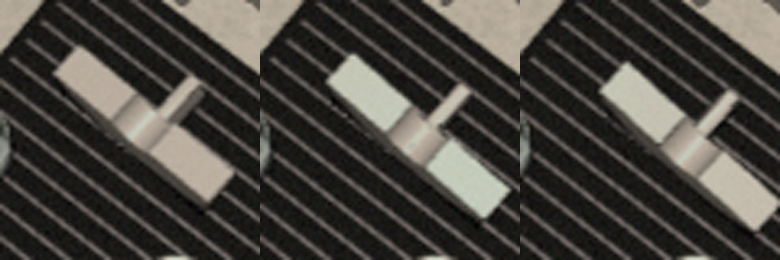

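View pics/w0.png

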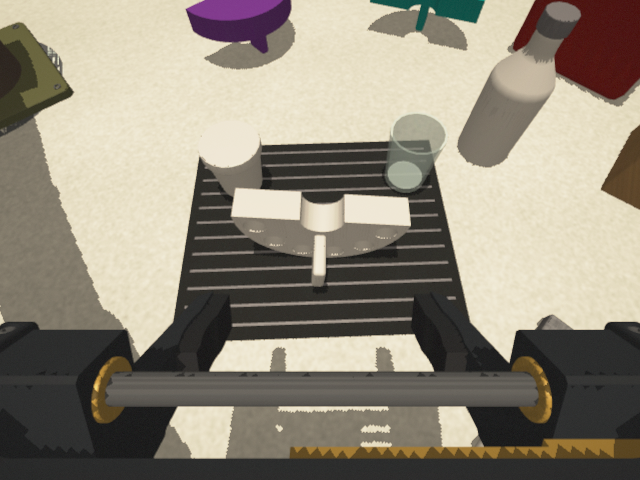

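View pics/w2.png

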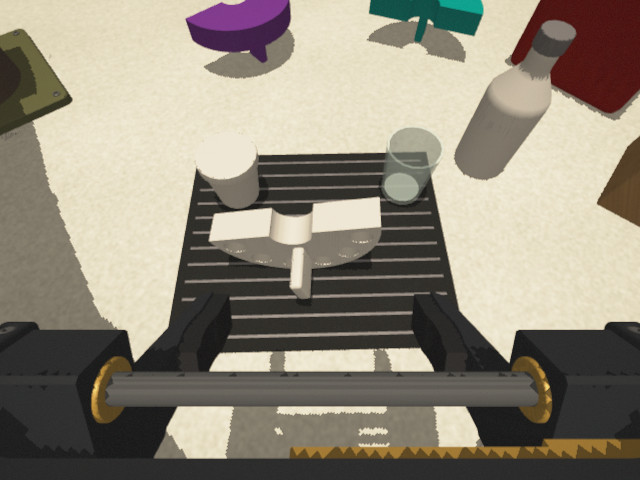

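```bash
python3 - <<'E'
from meas import *
for i in (0,2):
    im=cv2.imread('pics/w%d.png'%i)[170:320,190:430]
    cv2.imwrite('pics/zw%d.png'%i,cv2.resize(im,(800,500),interpolation=cv2.INTER_CUBIC))
E
```

```text
(no output)
```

View pics/zw0.png

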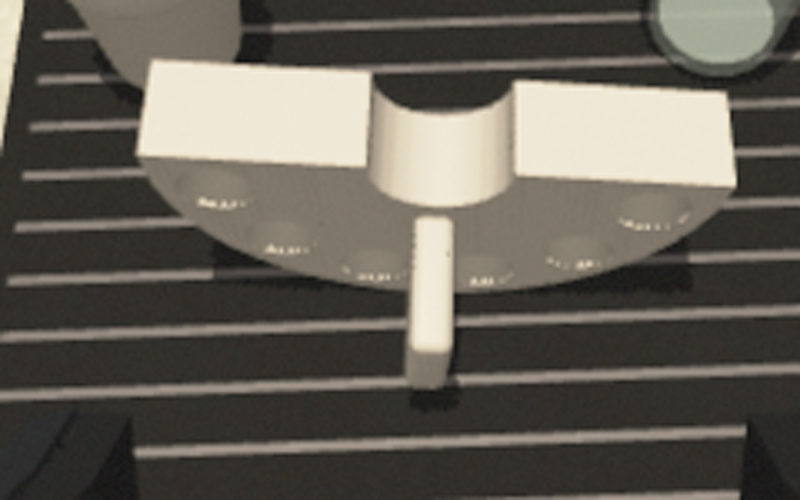

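View pics/zw2.png

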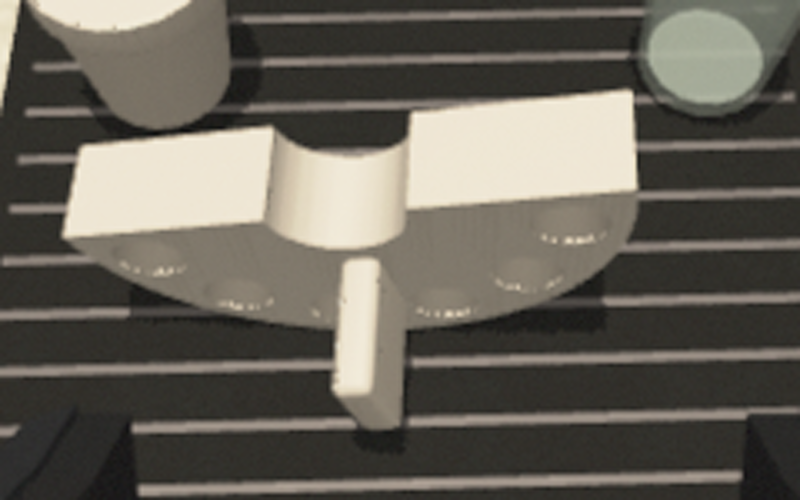

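```bash
cat >> h.py <<'E'
def pnp(m_T,m,obj,px):
    f=240/np.tan(np.radians(m['vfov'])/2); K=np.array([[f,0,m['cx']],[0,f,m['cy']],[0,0,1]])
    ok,rv,tv=cv2.solvePnP(np.array(obj,float),np.array(px,float),K,None,flags=cv2.SOLVEPNP_SQPNP)
    rv,tv=cv2.solvePnPRefineLM(np.array(obj,float),np.array(px,float),K,None,rv,tv)
    pr=cv2.projectPoints(np.array(obj,float),rv,tv,K,None)[0][:,0]
    err=np.abs(pr-np.array(px)).max()
    F=np.diag([1,-1,-1.]); T=m_T; Rw=T[:3,:3].T@F@cv2.Rodrigues(rv)[0]; pw=T[:3,:3].T@(F@tv[:,0]-T[:3,3])
    return Rw,pw,err   # pose of tray_hub frame
E
cat > p.py <<'E'
from h import *
obj=[(0,-80,30),(0,-80,0),(0,-20,30),(0,-20,0),(0,20,30),(0,20,0),(0,80,30),(0,80,0),(24,-6,72),(24,6,72),(58,-6,72),(58,6,72)]
obj=np.array(obj)/1000
W={'w0':[(137,155),(152,60),(366,166),(372,72),(515,175),(513,81),(735,186),(727,91),(412,350),(450,350),(405,387),(445,387)],
'w2':[(64,236),(81,147),(265,220),(272,128),(407,207),(410,113),(636,190),(631,92),(333,391),(371,393),(366,430),(402,428)]}
m=vision.camera_model('wrist')
for k in W:
    px=np.array(W[k])/3.3333+[190,170]-0.35
    Rw,p,e=pnp(np.load('pics/%s.png.npy'%k),m,obj,px)
    zz=Rw[:,2]; print(k,'hub',p.round(4),'err',round(e,2),'z',zz.round(3),'yawz',np.degrees(np.arctan2(zz[1],zz[0])).round(2),'theta',np.arctan2(Rw[2,1],-Rw[2,0]).round(3))
    print('  origin',(p+Rw@[.08,0,0]).round(4),'fin',(p+Rw@[.041,0,.058]).round(4))
E
python3 p.py
```

```text
w0 hub [0.5075 0.2332 0.0823] err 0.96 z [ 0.755 -0.655 -0.027] yawz -40.97 theta -0.069
  origin [0.5022 0.2305 0.0026] fin [0.5486 0.1938 0.0399]
w2 hub [0.491  0.2155 0.0803] err 0.82 z [ 0.763 -0.647 -0.01 ] yawz -40.29 theta 0.214
  origin [0.5014 0.229  0.0022] fin [0.5405 0.1849 0.0397]
```

```bash
python3 - <<'E'
from h import *
Rt=trayR(np.radians(-40.6))*toolInTray(np.pi/4)
f=np.array([.546,.192,.042]); z=Rt.as_matrix()[:,2]
delta(f-.09*z,Rt); delta(f,Rt)
E
```

```text
t 1.9 shift [-0.0443  0.174   0.2761] turn [-0.0004  0.0065  0.0068] dist mm 98.80608810746232 deg 1.6940020283062862
t 1.9 shift [-0.0381  0.1744  0.5761] turn [-0.0004  0.0065  0.0068] dist mm 180.93310648370183 deg 1.6940020283062862
```

>>> {"api": "play_rows", "payload": {"deltas": [[[-1,-0.022,0.087,0.13,0,0.003,0.003],[-1,-0.044,0.174,0.276,0,0.0065,0.007],[-1,-0.042,0.174,0.38,0,0.0065,0.007],[-1,-0.04,0.174,0.48,0,0.0065,0.007],[-1,-0.038,0.174,0.576,0,0.0065,0.007]]]}}

```text
clock: 2.52
tool_pos: [0.5447, 0.1942, 0.0425]
eef_rot: [0.839, 0.387, -0.16, -0.348]
contact_force: [0.2, -1.2, -0.0]
opening: 1.0
```

```bash
python3 - <<'E'
from h import *
Rt=trayR(np.radians(-40.6))*toolInTray(np.pi/4)
f=np.array([.546,.192,.042])
snap('wrist','w3.png')
delta(f,Rt); s=get_state(); print(s['q'].round(2),s['tool_pos'].round(4),s['contact_force'].round(1))
E
```

```text
t 2.58 shift [ 0.001   0.0114 -0.0175] turn [-0.0021  0.0018  0.0006] dist mm 6.275359884164178 deg 0.5068797994793474
[ 0.09  1.25 -0.5   1.36 -0.14  1.11  0.75] [0.5411 0.1957 0.0408] [-1.9  1.  -1.1]
```

View pics/w3.png

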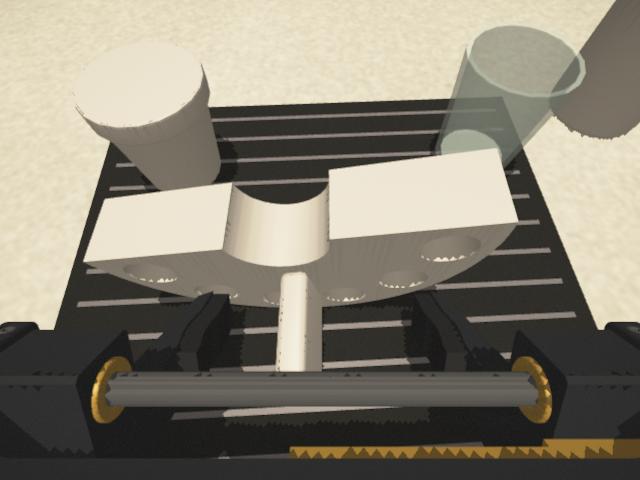

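>>> {"api": "play_rows", "payload": {"deltas": [[[-0.6,0.001,0.011,-0.017,0,0,0],[-0.2,0.001,0.011,-0.017,-0.002,0.002,0],[0.1,0.001,0.011,-0.017,-0.002,0.002,0],[0.3,0.001,0.011,-0.017,-0.002,0.002,0],[0.45,0.001,0.011,-0.017,-0.002,0.002,0]]], "force": 8}}

```text
clock: 3.2
tool_pos: [0.5461, 0.1919, 0.0422]
eef_rot: [0.839, 0.387, -0.159, -0.348]
contact_force: [0.2, -0.1, -0.4]
opening: 0.454
```

```bash
python3 - <<'E'
from h import *
Rt=trayR(np.radians(-40.6))*toolInTray(np.pi/4)
f=np.array([.546,.192,.042])
snap('wrist','w4.png')
delta(f,Rt); s=get_state(); print(s['opening'],s['tool_pos'].round(4),s['contact_force'].round(1))
E
```

```text
t 3.25 shift [0.0001 0.0001 0.0002] turn [ 0.     -0.0002  0.0006] dist mm 0.0769682332297096 deg 0.11653465567304332
0.40901633398298365 [0.546  0.192  0.0421] [ 0.5 -0.3  1. ]
```

View pics/w4.png

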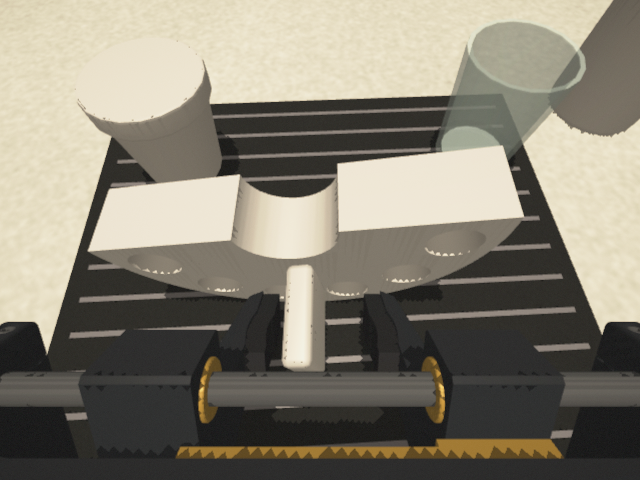

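>>> {"api": "play_rows", "payload": {"deltas": [[[0.55,0,0,0,0,0,0],[0.62,0,0,0,0,0,0],[0.68,0,0,0,0,0,0],[0.8,0,0,0,0,0,0],[1,0,0,0,0,0,0]]], "force": 8}}

```text
clock: 3.88
tool_pos: [0.546, 0.1921, 0.0421]
eef_rot: [0.839, 0.387, -0.159, -0.348]
contact_force: [-0.2, 0.1, -1.1]
opening: 0.137
```

>>> {"api": "play_rows", "payload": {"deltas": [[[1,0,0,0,0,0,0],[1,0,0,0,0,0,0],[1,0,0,0,0,0,0],[1,0,0,0,0,0,0]]], "force": 15}}

```text
clock: 4.38
tool_pos: [0.5461, 0.1921, 0.0421]
eef_rot: [0.839, 0.387, -0.159, -0.348]
contact_force: [0.8, 0.4, -0.4]
opening: 0.134
```

```bash
python3 - <<'E'
from h import *
Rt=trayR(np.radians(-40.6))*toolInTray(np.pi/4)
f=np.array([.546,.192,.042])
snap('wrist','w5.png')
snap('side','s5.png')
snap('wrist','w6.png')
delta(f,Rt); s=get_state(); print(s['opening'],s['tool_pos'].round(4),s['contact_force'].round(1))
E
```

```text
t 4.53 shift [-0.0005  0.0002  0.0001] turn [ 0.     -0.0003  0.0006] dist mm 0.16765717723404305 deg 0.1294738019069509
0.1373509277521235 [0.5461 0.1921 0.0421] [ 1.2  0.1 -0.3]
```

View pics/w6.png

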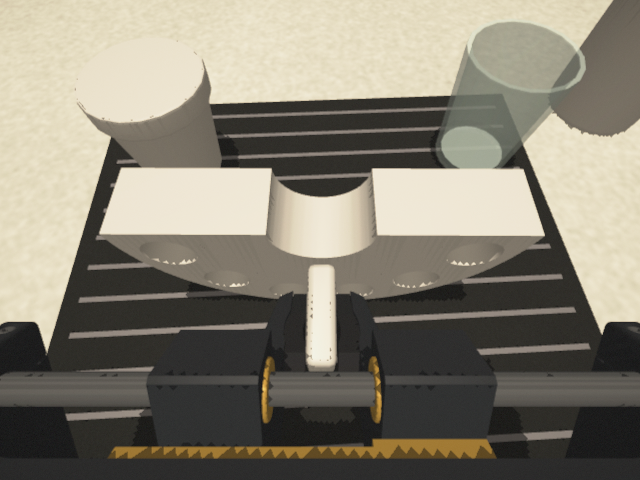

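View pics/s5.png

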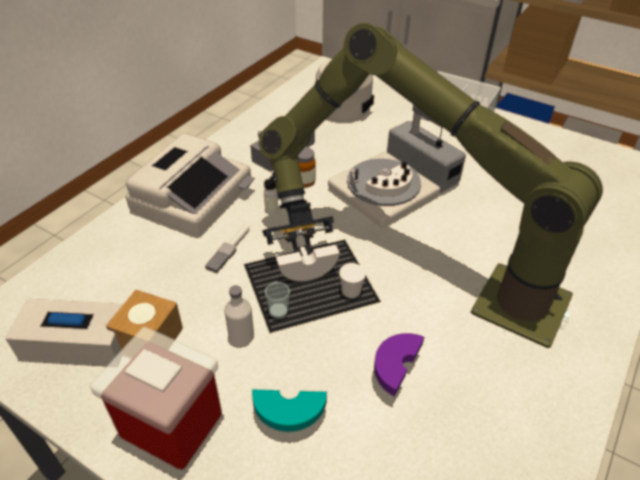

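```bash
python3 - <<'E'
from h import *
im=cv2.imread('pics/w6.png')
a=cv2.resize(im[160:260,95:295],(800,400),interpolation=cv2.INTER_CUBIC)
b=cv2.resize(im[160:260,360:560],(800,400),interpolation=cv2.INTER_CUBIC)[:200]
cv2.imwrite('pics/zd.png',cv2.resize(np.vstack([a[:300],cv2.resize(im[160:235,360:560],(800,300),interpolation=cv2.INTER_CUBIC)]),(800,600)))
im=cv2.imread('pics/u0.png')
cv2.imwrite('pics/ze.png',cv2.resize(im[160:310,415:615],(800,600),interpolation=cv2.INTER_CUBIC))
E
```

```text
(no output)
```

View pics/zd.png

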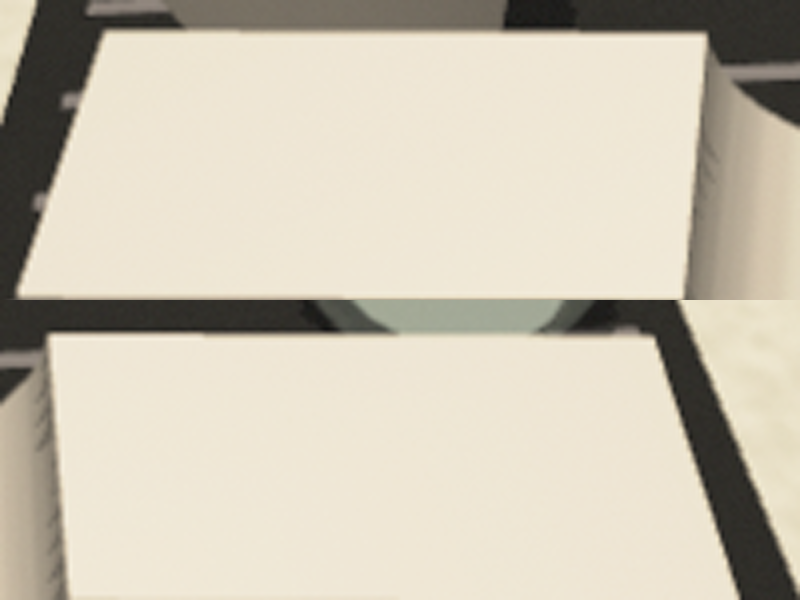

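View pics/ze.png

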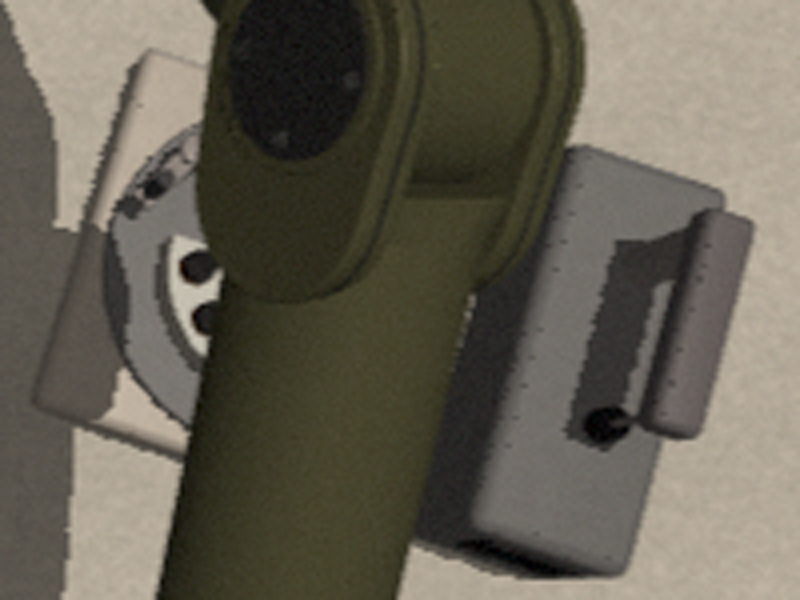

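```bash
cat >> p.py <<'E'
E
python3 - <<'E'
from h import *
obj=np.array([(0,-80,0),(0,-80,30),(0,-20,0),(0,-20,30),(0,20,0),(0,20,30),(0,80,0),(0,80,30)])/1000.
L=np.array([(104,31),(16,297),(706,33),(684,298)])/4+[95,160]; Rr=np.array([(47,34),(69,298),(655,36),(742,301)])/4+[360,160]
px=np.vstack([L,Rr])-.4
m=vision.camera_model('wrist')
Rw,p,e=pnp(np.load('pics/w6.png.npy'),m,obj,px); print(Rw.round(3),p.round(4),e)
s=get_state(); Rt=R.from_quat(s['eef_rot']); 
rel=R.from_matrix(Rw).inv()*Rt; print('tool in tray',rel.as_matrix().round(3),(R.from_matrix(Rw).inv().apply(s['tool_pos']-p)*1000).round(1))
# seat
im=cv2.imread('pics/top0.png'); g=cv2.GaussianBlur(im,(3,3),0).mean(2).astype(np.float32); m=vision.camera_model('top')
c=np.array([.51,-.205])
for it in range(3):
    P=[]
    for a in np.arange(0,360,3):
        rr=np.arange(.104,.126,.0005); d=np.array([np.cos(np.radians(a)),np.sin(np.radians(a))])
        uv=np.array([proj(m,np.array([*(c+q*d),.052])) for q in rr],np.float32)
        pr=cv2.remap(g,uv[:,0],uv[:,1],cv2.INTER_LINEAR)[:,0]
        gr=pr[4:]-pr[:-4]; k=gr.argmax()
        if gr[k]>18: P.append((a,*(c+rr[k+2]*d)))
    P=np.array(P); A=np.c_[2*P[:,1:],np.ones(len(P))]; b=(P[:,1:]**2).sum(1)
    for k in range(4):
        x=np.linalg.lstsq(A,b,rcond=None)[0]; res=np.hypot(P[:,1]-x[0],P[:,2]-x[1])-np.sqrt(x[2]+x[0]**2+x[1]**2)
        ok=abs(res)<max(.0015,2*res.std()*.8); P,A,b=P[ok],A[ok],b[ok]
    c=x[:2]; print(c.round(4),np.sqrt(x[2]+x@np.r_[x[:2],0]),len(P),res.std())
Z=lambda u,v,z: onz(m,u/4+415-.4,v/4+160-.4,z)
print('hub top',Z(300,267,.088))
a,b=Z(178,236,.082),Z(422,319,.082); print(a,b,np.linalg.norm(a-b)); d=a-b; print('yaw y axis-90',np.degrees(np.arctan2(d[1],d[0]))-90)
# housing edges
h=[Z(148,50,.04),Z(510,170,.04),Z(38,395,.04),Z(410,525,.04)]
print(np.array(h).round(4))
E
```

```text
[[ 0.006  0.655  0.756]
 [ 0.002  0.756 -0.655]
 [-1.     0.006  0.004]] [0.5024 0.2288 0.0827] 0.4018285037266196
tool in tray [[ 0.003  0.71   0.704]
 [ 1.     0.002 -0.007]
 [-0.006  0.704 -0.71 ]] [40.9  0.6 56.9]
[ 0.5132 -0.2032] 0.11314062082263265 53 0.0005734910403561155
[ 0.5133 -0.203 ] 0.11312648182484818 53 0.0005896094418858918
[ 0.5135 -0.2032] 0.11329306934539865 52 0.0006380942091935268
hub top [ 0.51668099 -0.20569947  0.088     ]
[ 0.53669583 -0.13246391  0.082     ] [ 0.48570422 -0.28191216  0.082     ] 0.15790796132616755
yaw y axis-90 -18.839594985351
[[ 0.6683 -0.1282  0.04  ]
 [ 0.5901 -0.3605  0.04  ]
 [ 0.4411 -0.0513  0.04  ]
 [ 0.3607 -0.2841  0.04  ]]
```

```bash
cat >> h.py <<'E'
REL=R.from_matrix(np.linalg.qr(np.array([[.003,.710,.704],[1,.002,-.007],[-.006,.704,-.710]]))[0]*np.array([-1,-1,-1]))
_M=np.array([[.003,.710,.704],[1,.002,-.007],[-.006,.704,-.710]]);_u,_s,_v=np.linalg.svd(_M);REL=R.from_matrix(_u@_v)
OFF=np.array([.0409,.0006,.0569])
def place(hub,yaw):
    S=seatR(yaw); return np.array(hub)+S.apply(OFF), S*REL
E
python3 - <<'E'
from h import *
s=get_state(); R0=R.from_quat(s['eef_rot'])
delta(s['tool_pos']+[0,0,.16],R0)
p,Rp=place([.5145,-.2055,.052],np.radians(-18.8)); print(p,Rp.as_matrix().round(3))
rv=(R0.inv()*Rp).as_rotvec(); print(rv/np.pi)
E
```

```text
Traceback (most recent call last):
  File "h.py", line 40, in <module>
    REL=R.from_matrix(np.linalg.qr(np.array([[.003,.710,.704],[1,.002,-.007],[-.006,.704,-.710]]))[0]*np.array([-1,-1,-1]))
  File "scipy/spatial/transform/_rotation.pyx", line 1143, in scipy.spatial.transform._rotation.Rotation.from_matrix
ValueError: Non-positive determinant (left-handed or null coordinate frame) in rotation matrix 0: [[ 0.00299993 -0.71009971  0.70409474]
 [ 0.9999775  -0.00209429 -0.00637275]
 [-0.00599987 -0.70409802 -0.71007745]].
```

```bash
sed -i '/^REL=R.from_matrix(np.linalg.qr/d' h.py
python3 - <<'E'
from h import *
s=get_state(); R0=R.from_quat(s['eef_rot'])
delta(s['tool_pos']+[0,0,.16],R0)
p,Rp=place([.5145,-.2055,.052],np.radians(-18.8)); print(p,Rp.as_matrix().round(3))
rv=(R0.inv()*Rp).as_rotvec(); print(rv/np.pi)
E
```

```text
t 4.53 shift [ 0.0012 -0.3771 -0.3771] turn [0. 0. 0.] dist mm 160.00000000000003 deg 0.0
[ 0.55341131 -0.21811268  0.1089    ] [[ 0.325  0.673  0.664]
 [ 0.946 -0.227 -0.233]
 [-0.006  0.704 -0.71 ]]
[-0.49245183 -0.0031926  -0.1329248 ]
```

>>> {"api": "play_rows", "payload": {"deltas": [[[1,0,0,0,0,0,0],[1,0,-0.03,-0.03,0,0,0],[1,0,-0.09,-0.09,0,0,0],[1,0,-0.18,-0.18,0,0,0],[1,0.001,-0.28,-0.28,0,0,0]]], "force": 35}}

```text
clock: 5.15
tool_pos: [0.546, 0.192, 0.1633]
eef_rot: [0.839, 0.387, -0.159, -0.348]
contact_force: [0.5, -1.0, -3.4]
opening: 0.132
```

```bash
python3 - <<'E'
from h import *
snap('wrist','w7.png')
s=get_state(); R0=R.from_quat(s['eef_rot']); print(s['opening'],s['contact_force'],s['tool_pos'])
p,Rp=place([.5145,-.2055,.052],np.radians(-18.8))
# two-stage: half-way
mid=R0*R.from_rotvec((R0.inv()*Rp).as_rotvec()*.55)
delta([.52,.06,.26],mid); delta(p+[0,0,.12],Rp)
E
```

```text
0.13043227690828677 [-0.25445307  0.93743107  2.49341498] [0.548151   0.19384234 0.16969274]
t 5.2 shift [-0.3968 -0.0599 -0.3707] turn [-0.2701 -0.0032 -0.0731] dist mm 163.8952493142824 deg 50.3625920826257
t 5.2 shift [-1.0297  0.4962 -0.7864] turn [-0.491  -0.0058 -0.1329] dist mm 416.22122547427216 deg 91.5683492411376
```

View pics/w7.png

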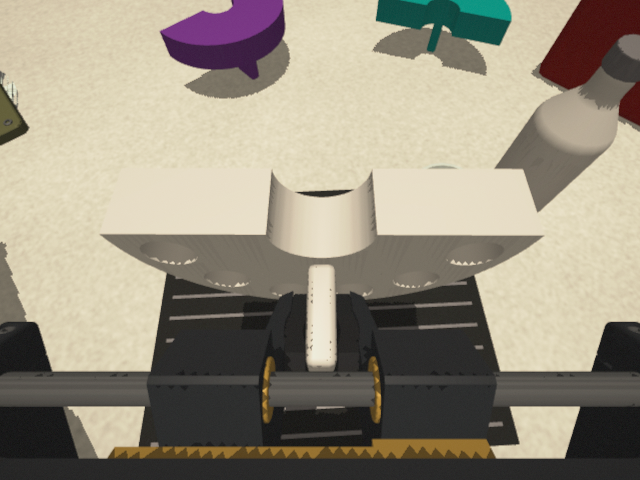

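>>> {"api": "play_rows", "payload": {"deltas": [[[1,-0.06,-0.06,-0.12,-0.05,-0.001,-0.013],[1,-0.14,-0.08,-0.2,-0.105,-0.001,-0.028],[1,-0.22,-0.08,-0.28,-0.16,-0.002,-0.043],[1,-0.31,-0.07,-0.33,-0.215,-0.003,-0.058],[1,-0.4,-0.06,-0.37,-0.27,-0.003,-0.073]]]}}

```text
clock: 5.82
tool_pos: [0.5188, 0.0592, 0.2623]
eef_rot: [0.858, 0.51, 0.057, 0.016]
contact_force: [0.8, -0.9, -3.4]
opening: 0.131
```

```bash
python3 - <<'E'
from h import *
s=get_state(); print(s['opening'],s['q'].round(2),s['tool_pos'])
p,Rp=place([.5145,-.2055,.052],np.radians(-18.8))
delta(p+[0,0,.12],Rp)
E
```

```text
0.1310072735436764 [-0.    0.52 -0.3   1.97  0.27  0.58  0.6 ] [0.51876799 0.05915282 0.26227723]
t 5.83 shift [-0.7654  0.5338  0.0952] turn [-0.2189 -0.0035 -0.0598] dist mm 281.40780863565055 deg 40.8507846200019
```

>>> {"api": "play_rows", "payload": {"deltas": [[[1,-0.15,0.1,0.02,-0.044,-0.001,-0.012],[1,-0.31,0.21,0.04,-0.09,-0.001,-0.024],[1,-0.47,0.32,0.06,-0.135,-0.002,-0.036],[1,-0.63,0.44,0.08,-0.18,-0.003,-0.048],[1,-0.765,0.534,0.095,-0.219,-0.0035,-0.06]]]}}

```text
clock: 6.45
tool_pos: [0.4992, -0.1131, 0.2207]
eef_rot: [0.819, 0.544, 0.079, 0.166]
contact_force: [-0.6, -0.6, -2.9]
opening: 0.13
```

>>> {"api": "play_rows", "payload": {"deltas": [[[1,0,0,0,0,0,0],[1,0,0,0,0,0,0]]]}}

```text
clock: 6.7
tool_pos: [0.4994, -0.112, 0.2216]
eef_rot: [0.819, 0.544, 0.08, 0.166]
contact_force: [-0.8, 0.2, -2.3]
opening: 0.132
```

```bash
python3 - <<'E'
from h import *
snap('wrist','w8.png');snap('top','v8.png');snap('side','s8.png')
s=get_state(); print(s['opening'],s['q'].round(2),s['tool_pos'])
p,Rp=place([.5145,-.2055,.052],np.radians(-18.8))
delta(p+[0,0,.12],Rp)
im=cv2.imread('pics/v8.png')
cv2.imwrite('pics/z8.png',cv2.resize(im[130:310,375:615],(800,600),interpolation=cv2.INTER_CUBIC))
E
```

```text
0.1336906013298831 [ 0.18  0.54 -0.23  2.25  1.46  0.31 -0.23] [ 0.49973823 -0.11194474  0.22132675]
t 6.85 shift [-0.2555  0.2883  0.0976] turn [-0.1323  0.0247 -0.0124] dist mm 119.20480455994857 deg 24.321469281194812
```

View pics/w8.png

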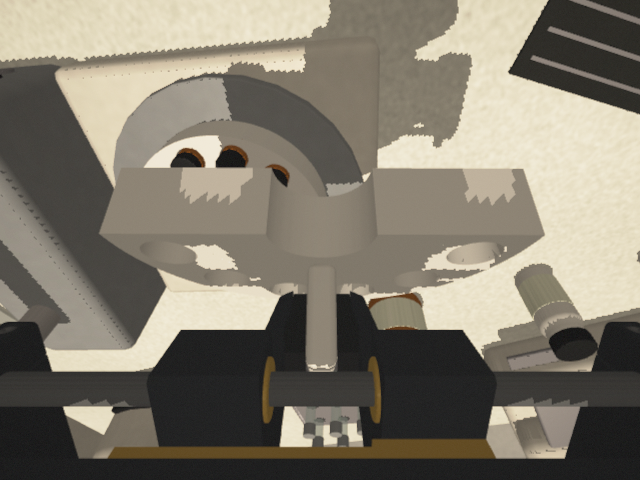

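View pics/z8.png

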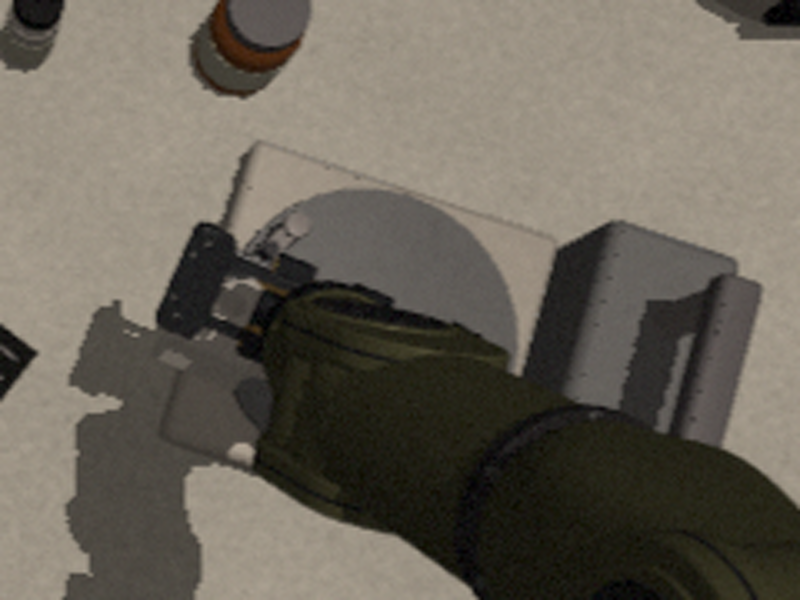

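View pics/s8.png

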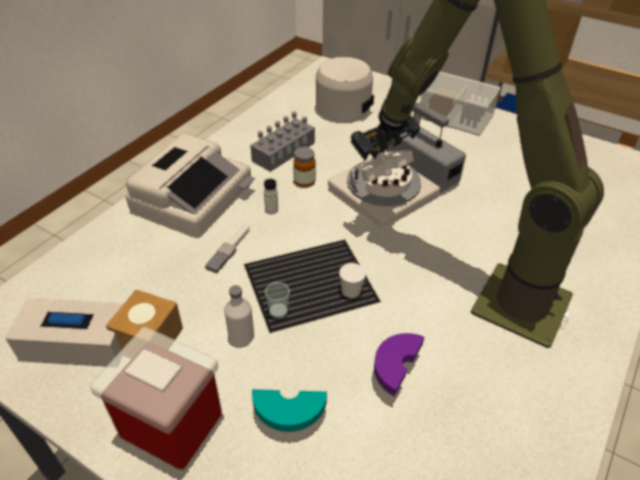

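>>> {"api": "play_rows", "payload": {"deltas": [[[1,-0.05,0.06,0.02,-0.026,0.005,-0.002],[1,-0.1,0.12,0.04,-0.053,0.01,-0.005],[1,-0.15,0.17,0.06,-0.08,0.015,-0.007],[1,-0.2,0.23,0.08,-0.106,0.02,-0.01],[1,-0.256,0.288,0.098,-0.132,0.025,-0.012]]]}}

```text
clock: 7.48
tool_pos: [0.5537, -0.2186, 0.2288]
eef_rot: [0.752, 0.538, 0.22, 0.311]
contact_force: [-0.0, -0.7, -4.5]
opening: 0.133
```

```bash
python3 - <<'E'
from h import *
s=get_state(); print(s['opening'],s['q'].round(2),s['qd'].round(2),s['tool_pos'])
p,Rp=place([.5145,-.2055,.052],np.radians(-18.8))
delta(p+[0,0,.12],Rp)
E
```

```text
0.1330157715028851 [ 0.65  0.71 -0.6   2.37  2.59  0.78 -0.99] [ 0.64  0.37 -0.33  0.1   1.06  0.78 -0.29] [ 0.5536607  -0.21856818  0.22875155]
t 7.47 shift [ 0.0012 -0.0006 -0.0013] turn [ 0.0003 -0.0004 -0.0005] dist mm 0.540109282798344 deg 0.1233434605344058
```

```bash
python3 - <<'E'
from h import *
snap('wrist','w9.png');snap('top','v9.png')
s=get_state(); print(s['q'].round(2),s['tool_pos'])
im=cv2.imread('pics/v9.png')
cv2.imwrite('pics/z9.png',cv2.resize(im[130:310,375:615],(800,600),interpolation=cv2.INTER_CUBIC))
E
```

```text
[ 0.65  0.71 -0.59  2.37  2.59  0.77 -0.99] [ 0.55188773 -0.22119512  0.22698605]
```

View pics/w9.png

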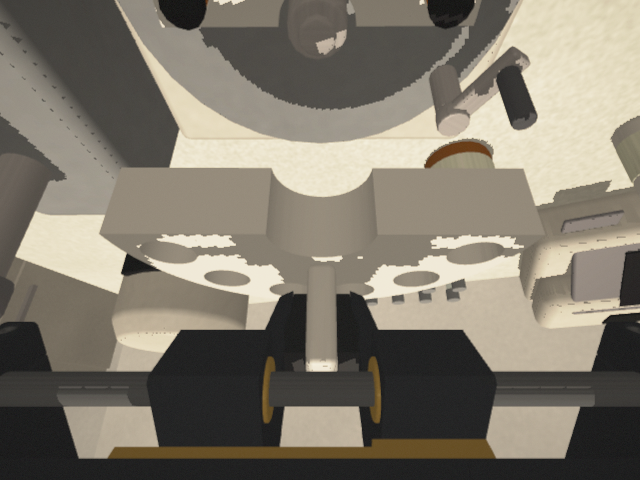

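View pics/z9.png

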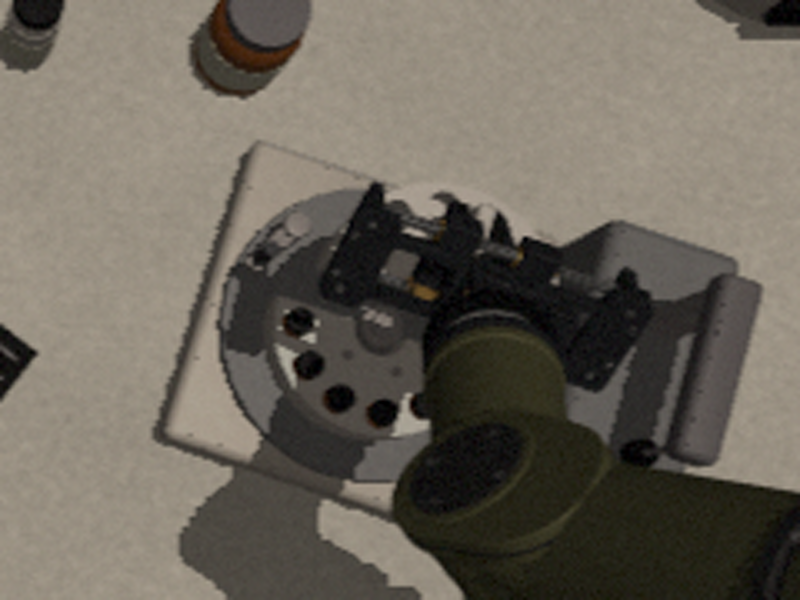

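```bash
python3 - <<'E'
from h import *
im,_=snap('side','s9.png')
cv2.imwrite('pics/zs9.png',cv2.resize(im[0:300,240:640],(800,600),interpolation=cv2.INTER_CUBIC)[:,:,::-1])
m=vision.camera_model('wrist'); S=seatR(np.radians(-18.8)); hub=np.array([.5145,-.2055,.052])
for p in [(0,0,.036),(-.003,.08,.03),(-.003,-.08,.03),(-.003,.02,.03),(-.003,-.02,.03),(.114,0,0),(.049,.085,.06)]:
    print(p,np.round(proj(m,hub+S.apply(p)),1))
im=cv2.imread('pics/w9.png'); cv2.imwrite('pics/zw9.png',cv2.resize(im[0:150,150:550],(800,300),interpolation=cv2.INTER_CUBIC))
print(get_state()['tool_pos'])
E
```

```text
(0, 0, 0.036) [324.4  43.1]
(-0.003, 0.08, 0.03) [480.4  29.3]
(-0.003, -0.08, 0.03) [169.7  31. ]
(-0.003, 0.02, 0.03) [363.3  29.9]
(-0.003, -0.02, 0.03) [285.6  30.4]
(0.114, 0, 0) [324.4 146.7]
(0.049, 0.085, 0.06) [463.9 145.8]
[ 0.55223806 -0.21913699  0.22737599]
```

View pics/zs9.png

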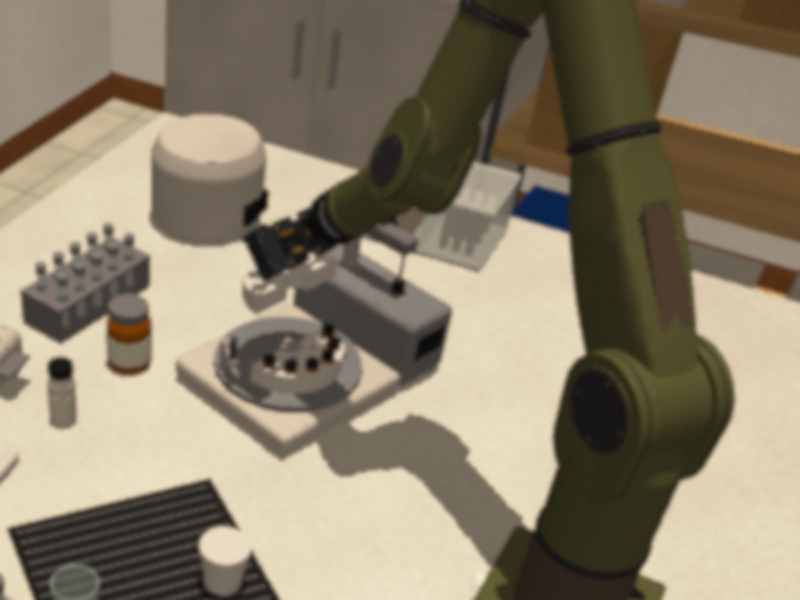

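View pics/zw9.png

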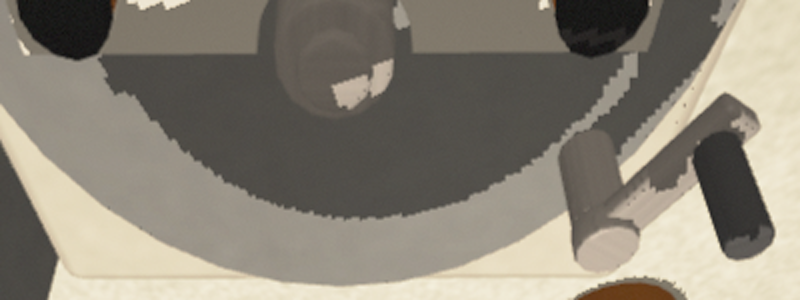

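```bash
python3 - <<'E'
from h import *
m=vision.camera_model('wrist'); now=np.array(m['world_to_cam']); 
T=np.load('pics/w9.png.npy'); m['world_to_cam']=T
print('cam moved', (np.linalg.inv(now)@[0,0,0,1]-np.linalg.inv(T)@[0,0,0,1]).round(4))
S=seatR(np.radians(-18.8)); hub=np.array([.5145,-.2055,.052])
Z=lambda u,v,z: onz(m,u/2+150-.25,v/2-.25,z)
L=Z(22,55,.082);Rr=Z(652,51,.082); d=Rr-L
print(L.round(4),Rr.round(4),np.linalg.norm(d),'yaw',np.degrees(np.arctan2(d[1],d[0]))-90, 'mid->hub',((L+Rr)/2+S.apply([.003,0,0])).round(4))
nl=Z(258,53,.082);nr=Z(412,51,.082); print('notch mid',((nl+nr)/2+S.apply([.003,0,0])).round(4),np.linalg.norm(nl-nr))
# turntable front edge: lowest point at ~ (340,285)
for u,v in [(340,285),(100,205),(200,254),(480,262)]:
    q=Z(u,v,.052); print((S.inv().apply(q-hub)*1000).round(1), np.linalg.norm((q-hub)[:2])*1000)
print('post top (608,248)', S.inv().apply(Z(608,246,.112)-hub))
# arm joint
mt=vision.camera_model('top'); ms=vision.camera_model('side')
p,e=tri(ray(mt,375+465*.3,130+425*.3),ray(ms,240+387/2,160/2)); print('arm cap',p,e, S.inv().apply(p-hub))
for u,v,z in [(715,215,.218),(680,430,.218),(575,150,.121),(480,530,.121),(620,570,.121),(722,190,.121)]:
    print('tower',(S.inv().apply(onz(mt,u/4+415,v/4+160,z)-hub)*1000).round(0))
E
```

```text
cam moved [-0.0011 -0.0002 -0.0005  0.    ]
[ 0.4857 -0.2838  0.082 ] [ 0.5373 -0.1305  0.082 ] 0.1616708695975164 yaw -18.601532088845985 mid->hub [ 0.5143 -0.2081  0.082 ]
notch mid [ 0.514  -0.2082  0.082 ] 0.03947522446473984
[112.7  -2.6  -0. ] 112.71050672133192
[ 70.9 -91.9  -0. ] 116.01755694983025
[ 95.1 -59.2  -0. ] 111.983364705557
[99.6 54.9 -0. ] 113.70173727898232
post top (608,248) [0.03362871 0.0743952  0.06      ]
arm cap [ 0.38871972 -0.12883509  0.45308   ] 0.0211909137631269 [-0.14377627  0.03204011  0.40108   ]
tower [  70. -176.  166.]
tower [ -52. -188.  166.]
tower [ 117. -130.   69.]
tower [-123. -137.   69.]
tower [-119. -221.   69.]
tower [ 122. -220.   69.]
```

```bash
python3 - <<'E'
from h import *
p,Rp=place([.5142,-.2079,.052],np.radians(-18.7))
delta(p+[0,0,.05],Rp)
E
```

```text
t 7.62 shift [-0.002  -0.1569  0.1658] turn [-0.0015  0.0009 -0.0014] dist mm 68.49432643659048 deg 0.40672039411047956
```

>>> {"api": "play_rows", "payload": {"deltas": [[[1,0,-0.04,0.04,0,0,0],[1,-0.001,-0.09,0.09,0,0,0],[1,-0.002,-0.135,0.14,-0.0015,0.001,-0.0014],[1,-0.002,-0.157,0.166,-0.0015,0.001,-0.0014],[1,-0.002,-0.157,0.166,-0.0015,0.001,-0.0014]]]}}

```text
clock: 8.25
tool_pos: [0.5534, -0.2195, 0.1585]
eef_rot: [0.751, 0.539, 0.219, 0.311]
contact_force: [0.8, -0.4, -2.7]
opening: 0.131
```

>>> {"api": "play_rows", "payload": {"deltas": [[[1,0,0,0,0,0,0]]]}}

```text
clock: 8.38
tool_pos: [0.5539, -0.2192, 0.1594]
eef_rot: [0.751, 0.54, 0.219, 0.311]
contact_force: [0.7, -0.5, -3.2]
opening: 0.13
```

```bash
python3 - <<'E'
from h import *
im,_=snap('wrist','w10.png')
cv2.imwrite('pics/zw10.png',cv2.resize(im[0:280,80:560],(800,467),interpolation=cv2.INTER_CUBIC)[:,:,::-1])
s=get_state(); print(s['q'].round(2),s['tool_pos'],s['contact_force'],s['opening'])
p,Rp=place([.5142,-.2079,.052],np.radians(-18.7))
delta(p+[0,0,.05],Rp)
delta(p+[0,0,.02],Rp)
E
```

```text
[ 0.64  0.9  -0.6   2.41  2.68  0.98 -1.02] [ 0.55395138 -0.21913365  0.15947678] [-0.22691318 -0.45971408 -2.74217476] 0.13361507166208958
t 8.43 shift [-0.005  -0.0022  0.0006] turn [-0.0001 -0.0005  0.0006] dist mm 1.6495277107745676 deg 0.13266494814831098
t 8.43 shift [-0.0044 -0.0726  0.0716] turn [-0.0001 -0.0005  0.0006] dist mm 30.615807744579964 deg 0.13266494814831098
```

View pics/zw10.png

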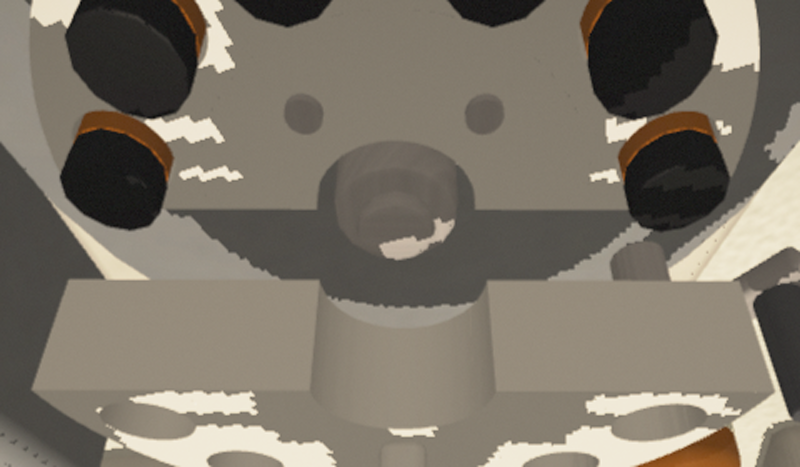

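```bash
python3 - <<'E'
from h import *
m=vision.camera_model('wrist'); m['world_to_cam']=np.load('pics/w10.png.npy')
S=seatR(np.radians(-18.7)); hub=np.array([.5142,-.2079,.052])
Z=lambda u,v,z: (S.inv().apply(onz(m,u*.6+80-.2,v*.6-.2,z)-hub)*1000).round(1)
print('block edge',Z(180,209,.082),Z(318,210,.082),Z(474,210,.082),Z(610,210,.082))
s=get_state(); h=s['tool_pos']-(R.from_quat(s['eef_rot'])*REL.inv()).apply(OFF); print('tray hub est',h, (S.inv().apply(h-hub)*1000).round(1))
zz=h[2]
print('tray back edge',[Z(*q,zz) for q in [(68,280),(318,280),(488,281),(738,282)]])
E
```

```text
block edge [ -2.8 -55.2  30. ] [ -2.6 -20.2  30. ] [-2.7 19.2 30. ] [-2.8 53.5 30. ]
tray hub est [ 0.51496554 -0.20668223  0.10259228] [ 0.3  1.4 50.6]
tray back edge [array([ -0.1, -79.4,  50.6]), array([ -0.4, -19. ,  50.6]), array([-0.2, 21.8, 50.6]), array([-0.1, 81.7, 50.6])]
```

>>> {"api": "play_rows", "payload": {"deltas": [[[1,-0.003,-0.015,0.014,0,0,0],[1,-0.005,-0.035,0.034,0,0,0],[1,-0.005,-0.055,0.054,0,0,0],[1,-0.005,-0.072,0.071,0,-0.0005,0.0006],[1,-0.005,-0.072,0.071,0,-0.0005,0.0006]]]}}

```text
clock: 9.05
tool_pos: [0.5528, -0.2205, 0.1281]
eef_rot: [0.752, 0.539, 0.219, 0.311]
contact_force: [-0.0, -0.3, -1.9]
opening: 0.134
```

```bash
python3 - <<'E'
from h import *
im,_=snap('wrist','w11.png')
cv2.imwrite('pics/zw11.png',cv2.resize(im[80:280,80:560],(800,333),interpolation=cv2.INTER_CUBIC)[:,:,::-1])
s=get_state(); print(s['q'].round(2),s['tool_pos'],s['contact_force'],s['opening'])
p,Rp=place([.5142,-.2079,.052],np.radians(-18.7))
delta(p+[0,0,.02],Rp)
delta(p+[0,0,.003],Rp)
E
```

```text
[ 0.63  0.98 -0.59  2.41  2.71  1.06 -1.03] [ 0.55293714 -0.22049338  0.12858135] [ 0.26793986 -0.21788973 -2.26841471] 0.1330730805916257
t 9.1 shift [ 0.0004  0.0012 -0.0004] turn [-0.0004 -0.     -0.0001] dist mm 0.377314808007006 deg 0.07155344225089415
t 9.1 shift [ 0.0007 -0.0387  0.0399] turn [-0.0004 -0.     -0.0001] dist mm 16.68257729350553 deg 0.07155344225089415
```

View pics/zw11.png

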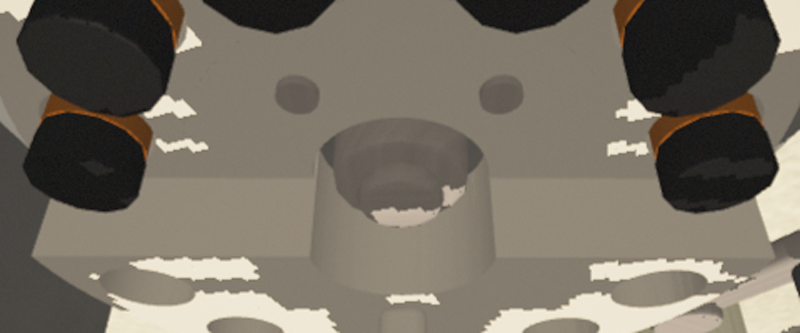

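>>> {"api": "play_rows", "payload": {"deltas": [[[1,0,-0.012,0.013,0,0,0],[1,0.001,-0.025,0.026,0,0,0],[1,0.001,-0.034,0.035,0,0,0],[1,0.001,-0.039,0.04,0,0,0],[1,0.001,-0.039,0.04,0,0,0]]]}}

```text
clock: 9.72
tool_pos: [0.5531, -0.2203, 0.1116]
eef_rot: [0.752, 0.539, 0.219, 0.311]
contact_force: [0.3, -0.4, -2.8]
opening: 0.136
```

```bash
python3 - <<'E'
from h import *
s=get_state(); print(s['tool_pos'],s['contact_force'],s['opening'])
p,Rp=place([.5142,-.2079,.052],np.radians(-18.7))
delta(p+[0,0,.003],Rp)
delta(p+[0,0,-.001],Rp)
E
```

```text
[ 0.55307673 -0.22026585  0.11164112] [ 0.26945283 -0.39326768 -2.80751092] 0.1355128440384412
t 9.72 shift [-0.0005  0.0009 -0.0004] turn [-0.0005 -0.0001 -0.0001] dist mm 0.31971458717599666 deg 0.0858793600264784
t 9.72 shift [-0.0004 -0.0085  0.0091] turn [-0.0005 -0.0001 -0.0001] dist mm 3.7458236855841114 deg 0.0858793600264784
```

>>> {"api": "play_rows", "payload": {"deltas": [[[1,0,-0.001,0.002,0,0,0],[1,0,-0.003,0.004,0,0,0],[1,0,-0.0045,0.005,0,0,0],[1,0,-0.006,0.0065,0,0,0]]]}}

```text
clock: 10.22
tool_pos: [0.5532, -0.2203, 0.109]
eef_rot: [0.752, 0.539, 0.219, 0.311]
contact_force: [0.6, 0.2, -3.2]
opening: 0.134
```

>>> {"api": "play_rows", "payload": {"deltas": [[[1,0,-0.0012,0.0012,0,0,0],[1,0,-0.0024,0.0024,0,0,0]]]}}

```text
clock: 10.48
tool_pos: [0.5531, -0.2204, 0.1084]
eef_rot: [0.752, 0.539, 0.219, 0.311]
contact_force: [-2.8, 0.0, 3.5]
opening: 0.136
```

```bash
python3 - <<'E'
from h import *
s=get_state(); print(s['tool_pos'],s['contact_force'],s['moment'],s['opening'])
p,Rp=place([.5142,-.2079,.052],np.radians(-18.7))
delta(p,Rp)
im,_=snap('wrist','w12.png')
cv2.imwrite('pics/zw12.png',cv2.resize(im[80:280,80:560],(800,333),interpolation=cv2.INTER_CUBIC)[:,:,::-1])
E
```

```text
[ 0.55308674 -0.22039916  0.10837637] [-2.77826149  0.0389166   3.48362215] [ 0.18067569  0.55047134 -0.10899124] 0.1358895526099675
t 10.47 shift [-0.0001  0.0014 -0.0011] turn [-0.0002 -0.     -0.    ] dist mm 0.5276663663311074 deg 0.03372800210445908
```

View pics/zw12.png

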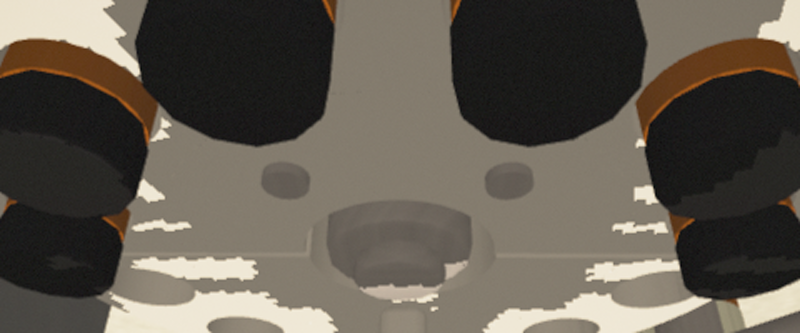

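>>> {"api": "play_rows", "payload": {"deltas": [[[1,0,0,0,0,0,0],[1,0,0,0,0,0,0]]], "force": 5}}

```text
clock: 10.78
tool_pos: [0.5531, -0.2204, 0.1084]
eef_rot: [0.752, 0.539, 0.219, 0.311]
contact_force: [-0.4, 0.9, -2.1]
opening: 0.135
```

>>> {"api": "play_rows", "payload": {"deltas": [[[0.7,0,0,0,0,0,0],[0.6,0,0,0,0,0,0],[0.5,0,0,0,0,0,0],[0.4,0,0,0,0,0,0],[0.4,0,0,0,0,0,0]]]}}

```text
clock: 11.4
tool_pos: [0.5532, -0.2204, 0.1084]
eef_rot: [0.752, 0.539, 0.219, 0.311]
contact_force: [-0.6, -0.7, 0.6]
opening: 0.298
```

```bash
python3 - <<'E'
from h import *
s=get_state(); print(s['tool_pos'],s['contact_force'],s['opening'],s['q'].round(2))
im,_=snap('wrist','w13.png')
E
```

```text
[ 0.55317975 -0.22039854  0.10842105] [-0.59863197 -0.68856918  0.62301804] 0.2980342730670646 [ 0.63  1.03 -0.58  2.41  2.73  1.1  -1.03]
```

View pics/w13.png

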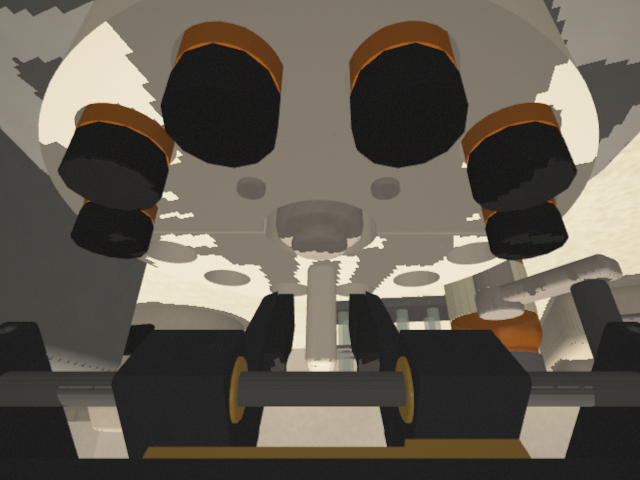

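>>> {"api": "play_rows", "payload": {"deltas": [[[0.4,0,0,-0.04,0,0,0],[0.4,0,0,-0.12,0,0,0],[0.4,0,0,-0.24,0,0,0],[0.4,0,-0.05,-0.36,0,0,0],[0.4,0,-0.1,-0.45,0,0,0]]]}}

```text
clock: 12.08
tool_pos: [0.5014, -0.1932, 0.1697]
eef_rot: [0.753, 0.54, 0.217, 0.307]
contact_force: [0.0, 0.6, -0.9]
opening: 0.297
```

```bash
python3 - <<'E'
from h import *
snap('wrist','w14.png'); snap('top','v14.png'); im,_=snap('side','s14.png')
s=get_state(); print(s['tool_pos'],s['contact_force'],s['opening'],s['q'].round(2))
im=cv2.imread('pics/v14.png')
cv2.imwrite('pics/z14.png',cv2.resize(im[130:310,375:615],(800,600),interpolation=cv2.INTER_CUBIC))
E
```

```text
[ 0.50181012 -0.19308691  0.16934448] [-0.18199909 -0.13011123 -0.74226665] 0.29965135231130113 [ 0.87  1.1  -1.2   2.56  2.32  1.38 -0.66]
```

View pics/w14.png

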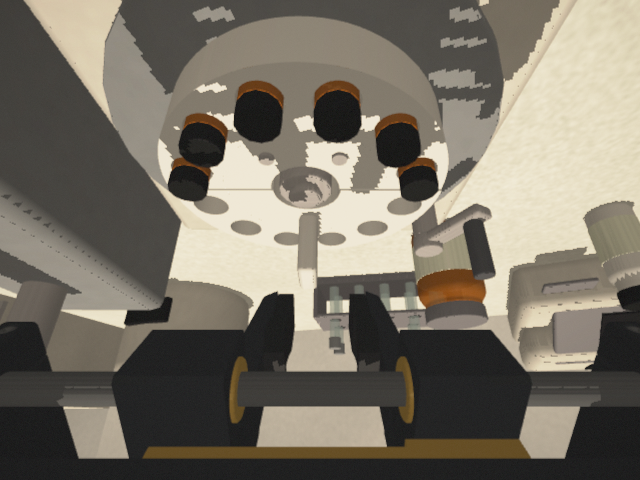

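View pics/z14.png

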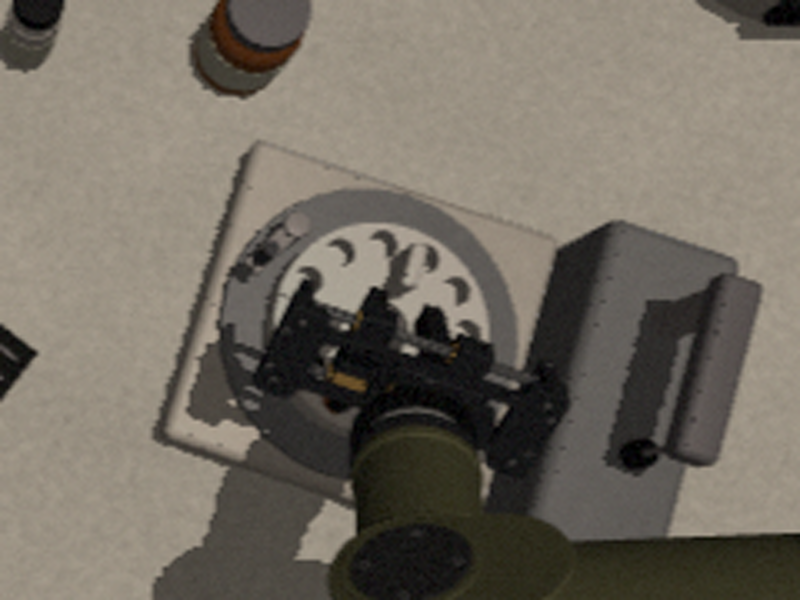

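```bash
python3 - <<'E'
from h import *
im=cv2.imread('pics/w14.png')
cv2.imwrite('pics/zk.png',cv2.resize(im[190:340,380:540],(640,600),interpolation=cv2.INTER_CUBIC))
im=cv2.imread('pics/v14.png')
cv2.imwrite('pics/zk2.png',cv2.resize(im[180:240,430:490],(600,600),interpolation=cv2.INTER_CUBIC))
s=get_state(); Rt=R.from_matrix(np.stack([[np.cos(np.radians(80)),np.sin(np.radians(80)),0],[np.sin(np.radians(80)),-np.cos(np.radians(80)),0],[0,0,-1.]],1))
delta([.54,-.1,.26],Rt)
E
```

```text
t 12.22 shift [ 0.3358  0.2243 -0.2018] turn [ 0.2455  0.0182 -0.0475] dist mm 135.43287155431426 deg 45.124735711335255
```

View pics/zk.png

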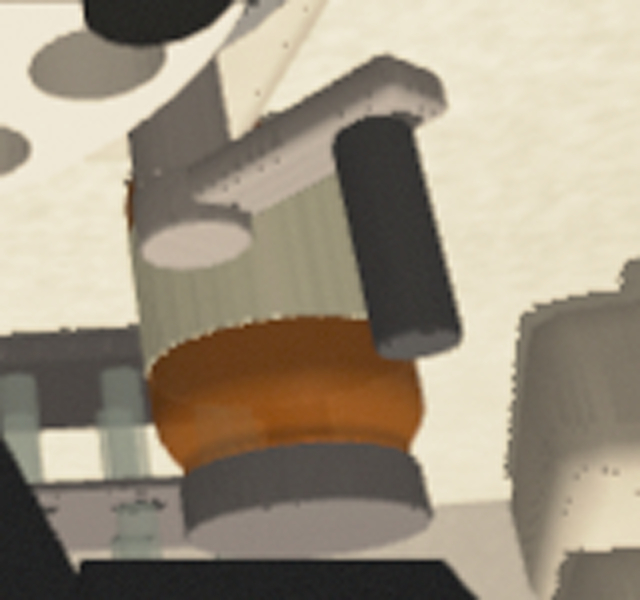

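View pics/zk2.png

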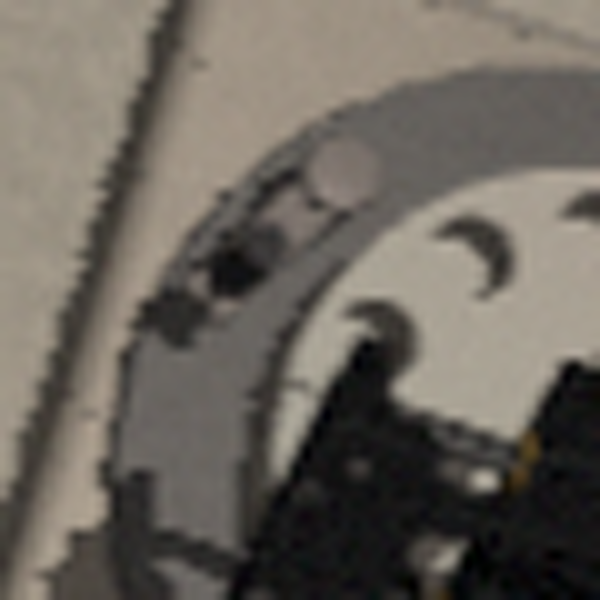

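```bash
python3 - <<'E'
from h import *
m=vision.camera_model('wrist'); m['world_to_cam']=np.load('pics/w14.png.npy'); mt=vision.camera_model('top')
S=seatR(np.radians(-18.7)); hub=np.array([.5142,-.2079,0])
f=lambda p:(S.inv().apply(p-hub)*1000).round(1)
post=np.array([49,84.9])
for n,p in [('pin top wrist',onz(m,380+420/4-.4,190+344/4-.4,.130)),('pin foot',onz(m,380+376/4-.4,190+130/4-.4,.094)),('post top',onz(m,380+196/4,190+244/4,.100)),
 ('pin top, top cam',onz(mt,430+238/10-.5,180+262/10-.5,.13)),('post, top',onz(mt,464,196.7,.1)),
 ('tri pin',tri(ray(m,380+420/4-.4,190+344/4-.4),ray(mt,430+238/10-.5,180+262/10-.5))[0])]:
    q=f(p); d=q[:2]-post; print(n,p.round(4),q,'d',np.hypot(*d).round(1),'ang-150',(np.degrees(np.arctan2(d[1],d[0]))-150).round(1))
E
```

```text
pin top wrist [ 0.56  -0.116  0.13 ] [ 13.9 101.7 130. ] d 38.9 ang-150 4.4
pin foot [ 0.5615 -0.115   0.094 ] [ 15.  103.2  94. ] d 38.6 ang-150 1.7
post top [ 0.582  -0.1435  0.1   ] [ 43.5  82.7 100. ] d 5.9 ang-150 -308.2
pin top, top cam [ 0.5589 -0.1066  0.13  ] [  9.8 110.3 130. ] d 46.7 ang-150 -2.9
post, top [ 0.5884 -0.1415  0.1   ] [ 49.   86.7 100. ] d 1.8 ang-150 -60.0
tri pin [ 0.5607 -0.1116  0.128 ] [ 13.2 106.1 128. ] d 41.6 ang-150 -0.6
```

```bash
cat >> h.py <<'E'
def down(yawdeg):
    c,s=np.cos(np.radians(yawdeg)),np.sin(np.radians(yawdeg))
    return R.from_matrix(np.array([[c,s,0],[s,-c,0],[0,0,-1.]]))
E
python3 - <<'E'
from h import *
delta([.55,-.14,.26],down(75))
E
```

```text
t 12.22 shift [ 0.2205  0.2781 -0.1499] turn [ 0.2458  0.0075 -0.0211] dist mm 115.58073894656066 deg 44.4356079667144
```

>>> {"api": "play_rows", "payload": {"deltas": [[[0.4,0.03,0.09,-0.08,0.03,0,0],[0.4,0.07,0.16,-0.13,0.08,0.001,-0.005],[0.4,0.12,0.2,-0.15,0.135,0.003,-0.01],[0.4,0.17,0.24,-0.15,0.19,0.005,-0.015],[0.4,0.22,0.278,-0.15,0.246,0.0075,-0.021]]]}}

```text
clock: 12.85
tool_pos: [0.5444, -0.1534, 0.2543]
eef_rot: [0.8, 0.594, 0.032, 0.083]
contact_force: [1.4, -2.1, -0.4]
opening: 0.297
```

```bash
python3 - <<'E'
from h import *
s=get_state(); print(s['q'].round(2),s['qd'].round(2))
delta([.55,-.14,.26],down(75))
E
```

```text
[ 0.77  0.76 -1.09  1.88  1.01  0.97  0.49] [-0.44  0.21 -0.03 -1.5  -2.19  1.09  2.08]
t 12.85 shift [ 0.0471  0.0085 -0.0202] turn [ 0.0543  0.016  -0.0098] dist mm 15.597726989584386 deg 10.346289876037165
```

>>> {"api": "play_rows", "payload": {"deltas": [[[0,0.047,0.009,-0.02,0.054,0.016,-0.01],[0,0.047,0.009,-0.02,0.054,0.016,-0.01],[0,0.047,0.009,-0.02,0.054,0.016,-0.01]]]}}

```text
clock: 13.22
tool_pos: [0.5487, -0.1414, 0.2586]
eef_rot: [0.794, 0.609, -0.002, 0.003]
contact_force: [-0.3, -0.0, 0.1]
opening: 0.5
```

```bash
python3 - <<'E'
from h import *
snap('wrist','w15.png');snap('top','v15.png')
s=get_state(); print(s['q'].round(2),s['qd'].round(2),s['tool_pos'])
delta([.5605,-.1155,.17],down(75)); delta([.5605,-.1155,.118],down(75))
E
```

```text
[ 0.76  0.83 -1.13  1.72  0.83  1.15  0.69] [ 0.01  0.   -0.02 -0.01 -0.01  0.01  0.02] [ 0.54838589 -0.14090236  0.25912372]
t 13.32 shift [0.0937 0.0169 0.2966] turn [0.0003 0.0015 0.0003] dist mm 93.46159188618459 deg 0.28870305243807987
t 13.32 shift [0.0945 0.0167 0.47  ] turn [0.0003 0.0015 0.0003] dist mm 143.90252252586282 deg 0.28870305243807987
```

View pics/w15.png

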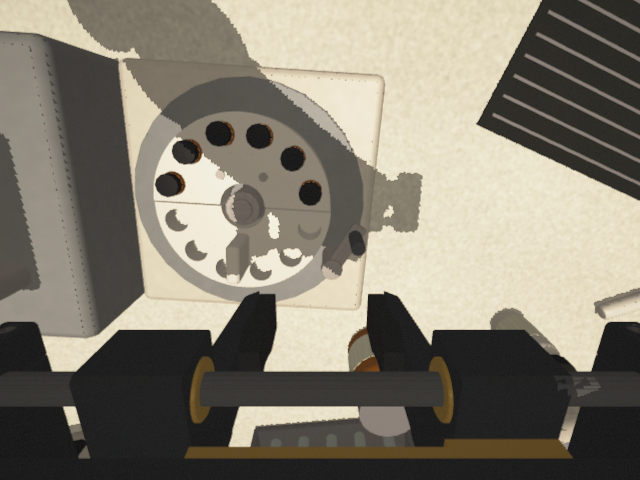

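```bash
python3 - <<'E'
from h import *
im=cv2.imread('pics/w15.png')
cv2.imwrite('pics/z15.png',cv2.resize(im[130:310,120:400],(800,514),interpolation=cv2.INTER_CUBIC))
cv2.imwrite('pics/z15b.png',cv2.resize(im[215:285,310:380],(600,600),interpolation=cv2.INTER_CUBIC))
E
```

```text
(no output)
```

View pics/z15.png

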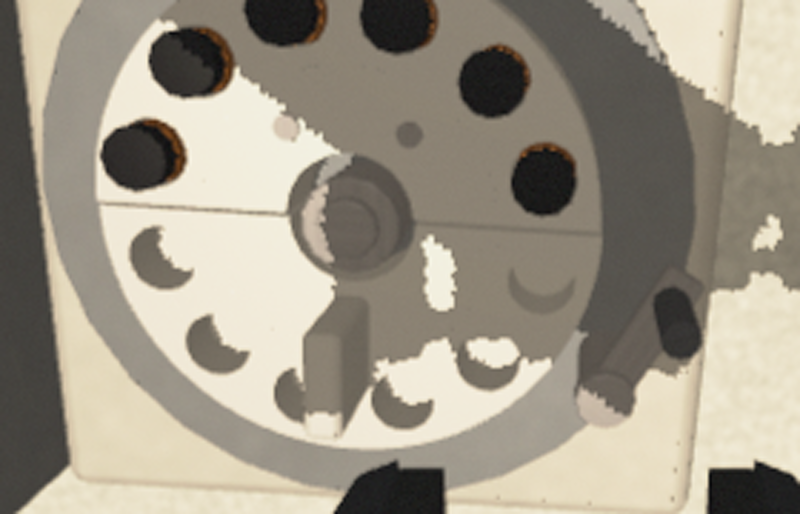

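View pics/z15b.png

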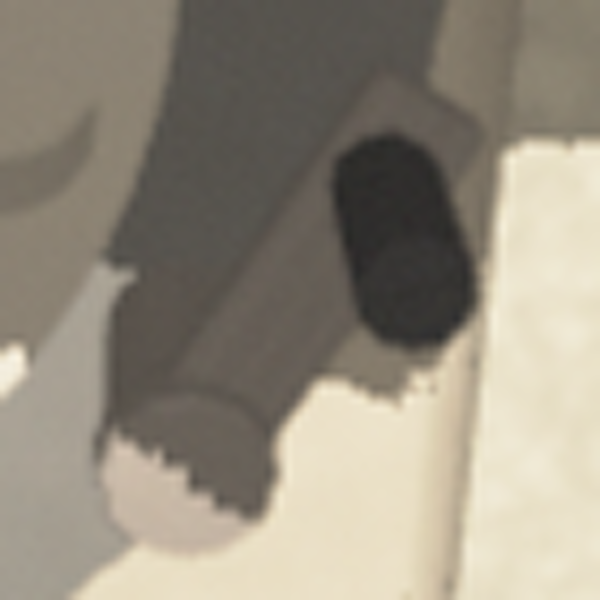

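```bash
python3 - <<'E'
from h import *
m=vision.camera_model('wrist'); m['world_to_cam']=np.load('pics/w15.png.npy')
S=seatR(np.radians(-18.7)); hub=np.array([.5142,-.2079,0]); post=np.array([49,84.9])
for n,u,v,z in [('top',420,290,.13),('foot',385,187,.094),('posttop',188,475,.1)]:
    p=onz(m,310+u*70/600-.4,215+v*70/600-.4,z); q=S.inv().apply(p-hub)*1000; d=q[:2]-post
    print(n,p.round(4),q.round(1),np.hypot(*d).round(1),(np.degrees(np.arctan2(d[1],d[0]))-150).round(1))
E
```

```text
top [ 0.5616 -0.1152  0.13  ] [ 15.1 103.  130. ] 38.4 1.9
foot [ 0.5628 -0.1156  0.094 ] [ 16.4 103.   94. ] 37.3 1.0
posttop [ 0.5865 -0.1432  0.1   ] [ 47.8  84.5 100. ] 1.3 -309.9
```

```bash
python3 - <<'E'
from h import *
delta([.562,-.1154,.17],down(75)); delta([.562,-.1154,.118],down(75))
E
```

```text
t 13.32 shift [0.0953 0.0216 0.2966] turn [0.0003 0.0015 0.0003] dist mm 93.69499434785129 deg 0.28870305243807987
t 13.32 shift [0.0961 0.0214 0.47  ] turn [0.0003 0.0015 0.0003] dist mm 144.05422172657978 deg 0.28870305243807987
```

>>> {"api": "play_rows", "payload": {"deltas": [[[0,0.05,0.012,0.12,0,0,0],[0,0.095,0.022,0.25,0,0,0],[0,0.095,0.022,0.35,0,0.001,0],[0,0.096,0.021,0.43,0,0.001,0],[0,0.096,0.021,0.468,0,0.001,0]]]}}

```text
clock: 13.95
tool_pos: [0.5602, -0.116, 0.1173]
eef_rot: [0.793, 0.609, -0.002, 0.001]
contact_force: [0.6, 0.5, -0.4]
opening: 0.501
```

```bash
python3 - <<'E'
from h import *
im,_=snap('wrist','w16.png')
s=get_state(); print(s['q'].round(2),s['tool_pos'],s['contact_force'],s['opening'])
E
```

```text
[ 0.64  1.01 -0.98  1.82  1.06  0.95  0.48] [ 0.56008257 -0.11599993  0.11665845] [-0.14119594 -0.75339437 -0.32185298] 0.4979177470291294
```

View pics/w16.png

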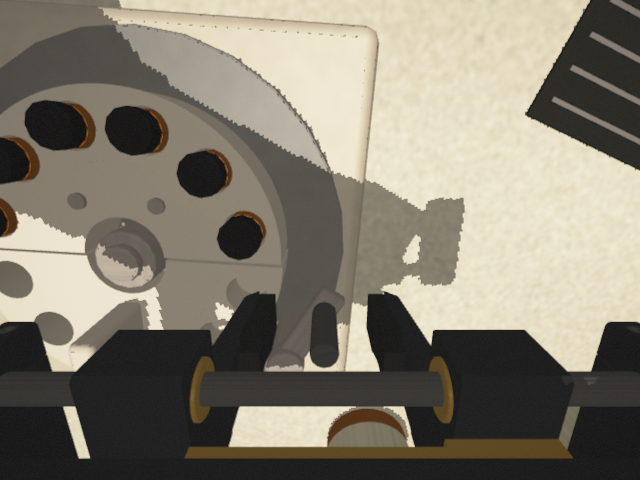

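>>> {"api": "play_rows", "payload": {"deltas": [[[0.4,0.002,0.006,-0.004,0,0,0],[0.6,0.002,0.006,-0.004,0,0,0],[0.8,0.002,0.006,-0.004,0,0,0],[1,0.002,0.006,-0.004,0,0,0],[1,0.002,0.006,-0.004,0,0,0]]], "force": 6}}

```text
clock: 14.62
tool_pos: [0.5623, -0.1156, 0.1184]
eef_rot: [0.793, 0.609, -0.001, 0.001]
contact_force: [-1.1, 0.1, 3.3]
opening: 0.134
```

```bash
python3 - <<'E'
from h import *
s=get_state(); R0=R.from_quat(s['eef_rot'])
print(s['tool_pos'],s['contact_force'],s['opening'])
S=seatR(np.radians(-18.7)); hub=np.array([.5142,-.2079,0]); q=S.inv().apply(s['tool_pos']-hub)*1000; d=q[:2]-[49,84.9]
print(q,np.hypot(*d),np.degrees(np.arctan2(d[1],d[0]))-150)
for a in range(15,106,15):
    t=np.radians(150+a); p=hub+S.apply([.049+.038*np.cos(t),.0849+.038*np.sin(t),.118]); print(a,p.round(4)); delta(p,down(75+.45*a))
E
```

```text
[ 0.56228584 -0.11559531  0.118398  ] [-1.05031395  0.06806111  3.26569168] 0.13405659875463183
[ 15.9533176  102.84889127 118.3979951 ] 37.60646108921054 1.491957425585241
15 [ 0.5562 -0.1221  0.118 ]
t 14.62 shift [-0.0262 -0.014   0.0014] turn [-0.0002  0.001  -0.037 ] dist mm 8.909334373600174 deg 6.6594562420242225
30 [ 0.5518 -0.131   0.118 ]
t 14.62 shift [-0.0586 -0.0204  0.0015] turn [-0.0003  0.001  -0.0745] dist mm 18.624082613195604 deg 13.408178036494583
45 [ 0.5499 -0.1407  0.118 ]
t 14.62 shift [-0.0916 -0.0183  0.0016] turn [-0.0004  0.001  -0.112 ] dist mm 28.026674859691347 deg 20.157753857839268
60 [ 0.5506 -0.1506  0.118 ]
t 14.62 shift [-0.1229 -0.0077  0.0017] turn [-0.0004  0.0009 -0.1495] dist mm 36.95129134746611 deg 26.907541022905814
75 [ 0.5538 -0.16    0.118 ]
t 14.62 shift [-0.1504  0.0107  0.0018] turn [-0.0005  0.0009 -0.187 ] dist mm 45.24430658686552 deg 33.65741236942051
90 [ 0.5593 -0.1683  0.118 ]
t 14.62 shift [-0.1722  0.0355  0.0019] turn [-0.0005  0.0009 -0.2245] dist mm 52.763522115790266 deg 40.40732569850154
105 [ 0.5667 -0.1748  0.118 ]
t 14.62 shift [-0.1869  0.0652  0.0019] turn [-0.0006  0.0009 -0.262 ] dist mm 59.3801525449413 deg 47.15726296920922
```

>>> {"api": "play_rows", "payload": {"deltas": [[[1,-0.026,-0.014,0.001,0,0,-0.037],[1,-0.048,-0.019,0.001,0,0,-0.062],[1,-0.07,-0.02,0.0015,0,0,-0.087],[1,-0.0916,-0.018,0.0016,0,0,-0.112],[1,-0.1125,-0.0115,0.0016,0,0,-0.137]]]}}

```text
clock: 15.25
tool_pos: [0.5491, -0.1458, 0.1182]
eef_rot: [0.643, 0.766, -0.001, -0.001]
contact_force: [-2.3, 2.9, 2.5]
opening: 0.132
```

```bash
python3 - <<'E'
from h import *
s=get_state(); print(s['tool_pos'],s['contact_force'],s['opening'],s['q'].round(2))
S=seatR(np.radians(-18.7)); hub=np.array([.5142,-.2079,0]); q=S.inv().apply(s['tool_pos']-hub)*1000; d=q[:2]-[49,84.9]
print(q,np.hypot(*d),np.degrees(np.arctan2(d[1],d[0]))-150)
for a in (65,75,85,90,94):
    t=np.radians(150+a); p=hub+S.apply([.049+.038*np.cos(t),.0849+.038*np.sin(t),.118]); print(a); delta(p,down(75+.45*a))
E
```

```text
[ 0.54912872 -0.14582946  0.11821633] [-2.32820669  2.86530392  2.5010626 ] 0.13192232521114666 [ 0.73  1.04 -1.06  1.82  1.1   1.01  0.93]
[ 13.18422147  69.99245876 118.21632645] 38.79439105423714 -307.40153861068205
65
t 15.25 shift [-0.0276  0.0027  0.0007] turn [-0.001  -0.     -0.0235] dist mm 8.335088393059099 deg 4.241335884457019
75
t 15.25 shift [-0.0493  0.007   0.0007] turn [-0.001  -0.0001 -0.0485] dist mm 14.939026679341362 deg 8.73920417895927
85
t 15.25 shift [-0.0699  0.015   0.0007] turn [-0.001  -0.0001 -0.0735] dist mm 21.44060942992617 deg 13.238520050758936
90
t 15.25 shift [-0.0796  0.0203  0.0007] turn [-0.001  -0.0001 -0.086 ] dist mm 24.634700611628816 deg 15.488326613111758
94
t 15.25 shift [-0.0869  0.0252  0.0006] turn [-0.001  -0.0001 -0.096 ] dist mm 27.15688070755162 deg 17.28820792475389
```

>>> {"api": "play_rows", "payload": {"deltas": [[[1,-0.0276,0.003,0.0005,0,0,-0.0235],[1,-0.049,0.007,0.0005,0,0,-0.0485],[1,-0.07,0.015,0.0005,0,0,-0.0735],[1,-0.08,0.0203,0.0005,0,0,-0.086],[1,-0.083,0.0225,0.0005,0,0,-0.09]]]}}

```text
clock: 15.88
tool_pos: [0.5594, -0.1691, 0.1179]
eef_rot: [0.528, 0.849, -0.001, -0.002]
contact_force: [-2.3, 0.5, 1.9]
opening: 0.131
```

```bash
python3 - <<'E'
from h import *
snap('wrist','w17.png')
s=get_state(); print(s['tool_pos'],s['contact_force'],s['opening'],s['q'].round(2))
S=seatR(np.radians(-18.7)); hub=np.array([.5142,-.2079,0]); q=S.inv().apply(s['tool_pos']-hub)*1000; d=q[:2]-[49,84.9]
print(q,np.hypot(*d),np.degrees(np.arctan2(d[1],d[0]))-150+360)
for a in (94,97):
    t=np.radians(150+a); p=hub+S.apply([.049+.038*np.cos(t),.0849+.038*np.sin(t),.118]); print(a); delta(p,down(75+.45*92))
E
```

```text
[ 0.55950691 -0.16921582  0.11792485] [-3.16395203  0.03332542  2.3672563 ] 0.13257706068862235 [ 0.77  1.08 -1.1   1.77  1.11  1.07  1.27]
[ 30.51252228  51.16803573 117.92485198] 38.46598817174246 91.27417428989327
94
t 15.93 shift [-0.0053  0.0033 -0.0003] turn [-0.0014 -0.0004 -0.0009] dist mm 1.878967223085737 deg 0.30869405059314253
97
t 15.93 shift [-0.0115  0.0056 -0.0003] turn [-0.0014 -0.0004 -0.0009] dist mm 3.8481922842835363 deg 0.30869405059314253
```

View pics/w17.png

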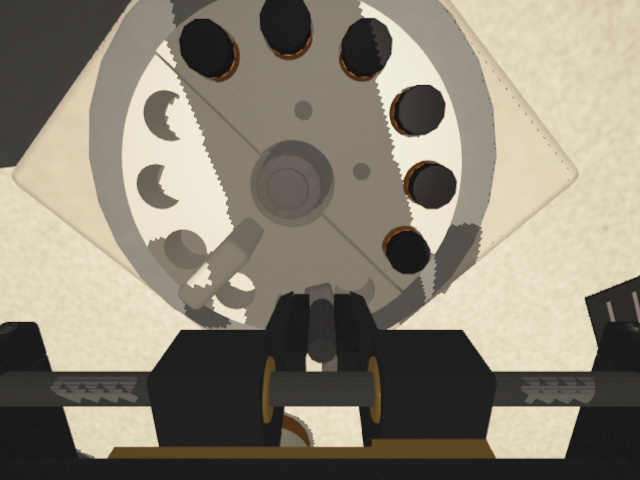

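>>> {"api": "play_rows", "payload": {"deltas": [[[1,-0.005,0.003,0,0,0,0],[1,-0.01,0.005,0,0,0,0],[1,-0.01,0.005,0,0,0,0]]], "force": 10}}

```text
clock: 16.3
tool_pos: [0.5597, -0.1694, 0.1178]
eef_rot: [0.527, 0.85, -0.002, -0.004]
contact_force: [-8.1, 3.7, 5.5]
opening: 0.127
```

```bash
python3 - <<'E'
from h import *
s=get_state(); print(s['tool_pos'],s['contact_force'],s['opening'])
S=seatR(np.radians(-18.7)); hub=np.array([.5142,-.2079,0]); q=S.inv().apply(s['tool_pos']-hub)*1000; d=q[:2]-[49,84.9]
print(q,np.hypot(*d),np.degrees(np.arctan2(d[1],d[0]))-150+360)
E
```

```text
[ 0.55970057 -0.1694495   0.11780558] [-8.10099044  3.73954033  5.46716219] 0.12682328177665106
[ 30.77088127  51.00877867 117.80557508] 38.48266691505761 91.7254630058884
```

>>> {"api": "play_rows", "payload": {"deltas": [[[0.7,0,0,0,0,0,0],[0.6,0,0,0,0,0,0],[0.5,0,0,0,0,0,0],[0.5,0,0,0,0,0,0]]]}}

```text
clock: 16.8
tool_pos: [0.56, -0.1696, 0.1178]
eef_rot: [0.528, 0.849, -0.002, -0.004]
contact_force: [-0.0, -0.6, -0.1]
opening: 0.251
```

>>> {"api": "play_rows", "payload": {"deltas": [[[0.5,0,0,-0.05,0,0,0],[0.5,0,0,-0.15,0,0,0],[0.5,0,0,-0.3,0,0,0],[0.5,0,0.05,-0.45,0,0,0],[0.5,0,0.2,-0.55,0,0,0]]]}}

```text
clock: 17.42
tool_pos: [0.6154, -0.1445, 0.2858]
eef_rot: [0.528, 0.849, -0.002, -0.003]
contact_force: [0.7, -0.3, -0.0]
opening: 0.25
```

```bash
python3 - <<'E'
from h import *
snap('wrist','w18.png'); im,_=snap('top','v18.png'); snap('side','s18.png')
s=get_state(); print(s['tool_pos'],s['contact_force'],s['opening'],s['q'].round(2))
E
```

```text
[ 0.61722356 -0.14076672  0.28532403] [-0.1100864   0.26278623 -0.55905181] 0.25188305163462815 [ 0.71  0.92 -1.22  1.48  0.87  1.35  1.46]
```

View pics/w18.png

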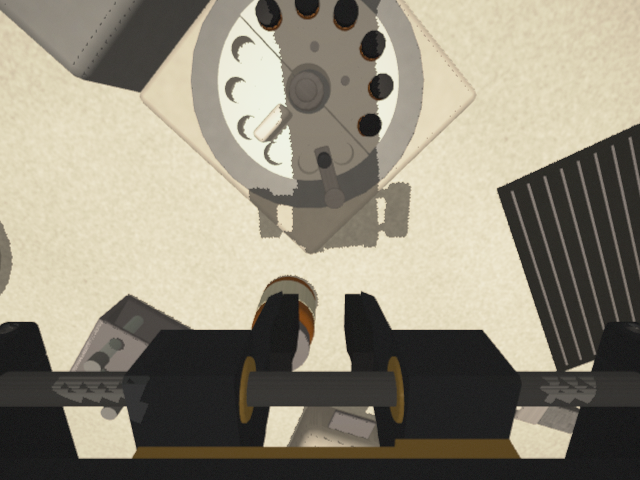

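View pics/v18.png

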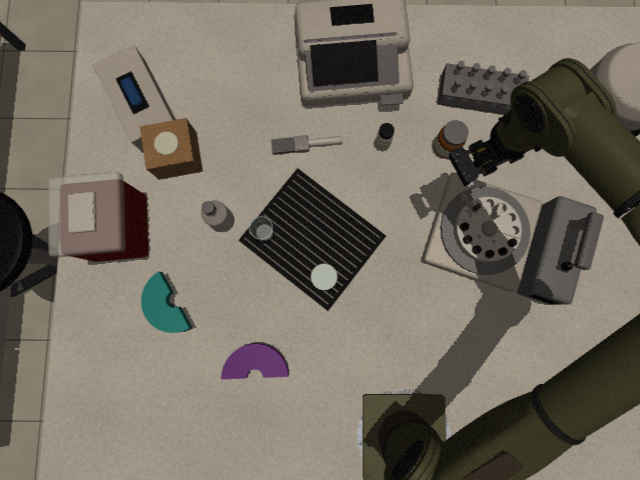

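```bash
python3 - <<'E'
from h import *
im=cv2.imread('pics/w18.png')
cv2.imwrite('pics/z18.png',cv2.resize(im[0:220,180:440],(800,677),interpolation=cv2.INTER_CUBIC)[:600])
E
```

```text
(no output)
```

View pics/z18.png

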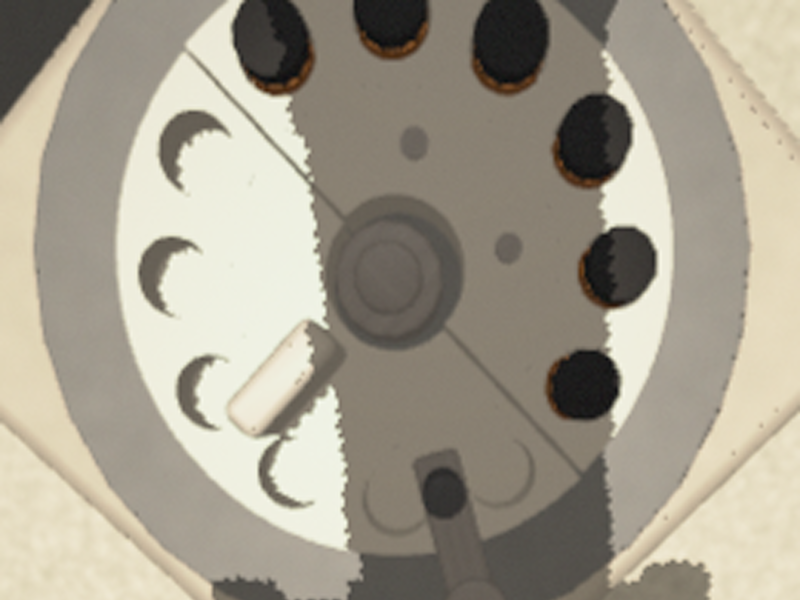

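```bash
python3 - <<'E'
from h import *
m=vision.camera_model('wrist'); m['world_to_cam']=np.load('pics/w18.png.npy')
S=seatR(np.radians(-18.7)); hub=np.array([.5142,-.2079,0])
Z=lambda u,v,z: S.inv().apply(onz(m,180+u*.325-.3,u*0+v*.325-.3,z)-hub)*1000
pin=Z(444,493,.130); tip=(Z(415,465,.094)+Z(458,450,.094))/2; post=Z(475,605,.1); h=Z(388,278,.088)
print(pin.round(1),tip.round(1),post.round(1),h.round(1))
for a in (pin,tip):
    for c in ([49,84.9],post[:2]):
        d=a[:2]-c; print(np.hypot(*d).round(1),(np.degrees(np.arctan2(d[1],d[0]))+210).round(1))
print('gap line',Z(185,48,.082).round(1),Z(343,215,.082).round(1),Z(448,328,.082).round(1),Z(582,474,.082).round(1))
E
```

```text
[ 29.5  51.2 130. ] [25.5 44.6 94. ] [ 47.6  82.8 100. ] [ 0.5  0.3 88. ]
39.0 90.0
36.4 90.3
46.6 89.8
44.1 90.1
gap line [ -2.1 -79.5  82. ] [ -2.6 -20.9  82. ] [-2.5 21.5 82. ] [-2.1 80.1 82. ]
```

```bash
python3 - <<'E'
from h import *
s=get_state(); print(s['clock'],abs(s['qd']).max(),s['contact_force']); print(r.finish_job())
E
```

```text
17.575 0.08239609425798222 [-0.1100864   0.26278623 -0.55905181]
the job is handed in; nothing more can be done
None
```

I gripped the rocking tray by its fin and held it upright for about a second. I then lifted it, laid it flat on the turntable with its notch round the hub, let go, and swung the keeper in by its pin. The job was handed in at 17.6 s of the 58 s allowed.

**Last checks**
- **Tray:** the seam beside the fixed block lies at x ≈ -2.1 to -2.6 mm, even along its length. The hub shows centred in the notch to within about 0.5 mm.
- **Set-down:** the wrist force changed by about 6 N as the tray touched.
- **Keeper:** the arm measures 90° (full travel). At the stop it would move no further with about 9 N on it.
- **Robot:** the gripper was about 150 mm above the changer, touching nothing, with the contact force near zero.
- **Other things:** in the last top view the cup, beaker, bottles, brush and the coloured look-alikes look to be where they were in the first picture. I judged this by eye and did not measure it.

**What disagreed or came close**
- My first estimate of the seat, from the turntable's rim in the top view, was about 5 mm off in y. The block's edges in the top and wrist views agreed with each other, so I used those.
- The fourth joint came right up to its 2.56 rad limit as the gripper backed off the tray; no error was reported.

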